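# Lock a crucible into the holder with the cam knob

### The arm

A 7-joint arm with a two-finger parallel gripper is mounted at the origin on a cart in front of the work surface, level with it; the furniture and walls round the work are solid. World frame = base frame: x ahead of the robot, y to its left, z up, the work surface at z = 0. Lengths are in m, angles in degrees, forces in N, time in s.
With the tool pointing down it reaches from about 0.425 to 0.875 m from the base axis. Payload 4.7 kg.
Tool frame: the origin (TCP) lies at the very end of the fingers, on their centre line; the grasp point (between the pads) lies 19 mm behind it; z points along the fingers, y is the direction in which the jaws open and shut (so a half turn about z gives the same grasp; the last joint's range is limited). The gripper opens to 87 mm and grips with 3 to 60 N. Pads are 19 mm wide; open, the fingers measure 117 mm over their backs; the gripper's body (75 mm by 190 mm) begins 51 mm behind the grasp point.
Start: joints at [0.808, 18.392, -4.016, 83.108, 1.295, 78.541, -3.26], TCP at [0.65, -0, 0.223] pointing down, gripper open.
Joint ranges: [-163.93, 163.93], [-17.29, 119.83], [-79.2, 71.16], [3.27, 140.29], [-89.18, 269.18], [5.43, 117.66], [-154.24, 154.24]. Speed limits (degrees/s): [147.25, 147.25, 180, 180, 180, 180, 180].

### API

Orientations are given as [roll, pitch, yaw] about the fixed x, y, z axes, in that order (R = Rz(yaw) Ry(pitch) Rx(roll)).
In Python, from cell import monitor, imaging, ticket, spot_in, pinpoint gives the robot as it stands.
- The arm moves only by the tool servo_tool, never from a script. Its argument "targets" is a list of rows, each a list of 5 numbers: the opening in per cent of the stroke, from 0 (shut) to 100 (fully open), then the shift along the tool's x, y, z in m, then the turn about the tool's z in rad. In form: [[grip, dx, dy, dz, turn], ...]. A call has 1 to 5 rows; each row is the pose to reach, as a shift and turn from the pose commanded when the call began, along the tool's axes at that moment; what a row does not reach only later rows make up. A row lasts 1/8 s, in which the tool goes at most 62.5 mm and 10.7 degrees, less where a joint would pass 70% of its speed; a pose out of reach is approached as far as the arm can. A call with a gripper value outside its range is refused whole. The fingers move at their own pace and stop on an object; "grip_force" is the grip in N (left out, the last holds). Time passes only in rows, so rows that repeat a pose let the fingers close. It gives the time, the measured TCP pose, the force and the opening at its end, in the units of the state.
- monitor.get_obs(): the state, without advancing time (a new reading comes with each control period).
- imaging.read_camera(name): name is "scene" or "side" or "wrist"; returns a dict with "frame" (480x640x3 uint8, blue, green, red), "depth" (480x640 float32, m along the optical axis (not along the pixel's ray), 0 where there is no reading), "K" (3x3 intrinsics, pixels), "world_from_camera" (4x4, takes a point from camera to world coordinates). Camera axes: x right, y down, z forward; pixel columns grow to the right and rows downward; lengths in m; the calibration is good to about 2 mm. A picture is of the moment at which its call begins.
- ticket.sign_off(): hands the job in, once; it reports no verdict.
Trained networks look in the newest picture that a camera, given by its name, has taken for a name from the list of things; names that differ only in an ending like _2 or _b are one class to them, and where a whole thing is asked for, a point or a joint stands for the part that bears it (a point fixed in the world has none). Each returns a list of dicts, best first, with "confidence" (0 to 1); they miss things now and then, are a little off and sometimes report something else, mostly with a low value. They report only what shows in the picture. A call takes as long as a camera call. They do not tell look-alikes from the thing itself.
- spot_in(camera, label): "at" ([column, row] in pixels, amid what is visible of it).
- pinpoint(camera, label): "at" ([column, row] in pixels: a listed point, or the origin of a listed thing).
The state is a dict: "time_s": time; "qpos": joint angles; "joint_velocities": joint speeds; "effort": joint torques, N m; "tool_pos": TCP position; "tool_rot": TCP orientation; "force": force on the tool from outside, world axes, zero at the start; "wrist_torque": the same for the moment, N m; "grip_width": finger opening in m.
Only numpy, scipy, OpenCV 4.12 (cv2) and the standard library are available. Lean on these libraries where they do the work, as an engineer would, in place of code of your own. Each camera call takes 0.05 s, during which the arm holds its last target.

### The job

Stand the crucible upright in the round nest of the sample holder and let go of it. Then turn the bar knob clockwise until the spring pin has dropped fully home into the notch of the cam, so that the keeper plate is locked over the crucible; do not force the knob once the pin is in. Let go of the knob, and leave the small things lying around where they are.

Things in the scene. Friction and masses are not known exactly. Their poses are not given: they have to be found in the camera images.
- crucible: Loose white porcelain cup, 40 mm across at its open rim, 24 mm across at the foot, 36 mm high, about 40 g, standing on the worktop. Origin: centre of its underside, z up along its axis. Its outside tapers evenly from foot to rim.
- clamp: Sample holder, fixed: flat plate 110 x 220 x 5 mm (its x, y, z). Origin: on its underside, on the knob's vertical axis; its y axis points from the knob to the nest. On the opposite side of the spindle a small block (pin_block), set at a different angle each time, holds the spring pin, which rides on the rim of a round cam (28 mm radius, one notch) low on the knob's spindle.
- nest (a point): Centre of the nest's floor, 5 mm above the worktop and 90 mm from the knob's axis along the holder's y axis: a steel ring, 34 mm inside, 46 mm outside, standing 6 mm above that floor. The crucible's foot goes inside the ring and stands on the floor.
- knob_grip (a point): Point on the knob's vertical axis 76 mm above the worktop, where its bar is best pinched; its x axis runs along the bar and turns with it. The black bar is 56 mm long, 12 mm thick, from 53 to 86 mm above the worktop. On the same spindle, 45 to 49 mm above the worktop, a flat steel keeper plate (sector of 0.95 rad) reaches 100 mm from the axis.
- knob (a joint): Knob angle, rad, growing clockwise from above, range 0 to 1.9; at 0 the bar lies along the holder's x axis. Starts at 0.1 to 0.3, keeper clear of the nest; stays where left. Turning takes about 0.15 N m. The pin slides down a ramp into the notch over about 0.25 rad, then a steep wall blocks the knob, somewhere from 1.05 to 1.6 (not told: to be felt). The keeper then lies 4 mm over the rim.
- pin (a joint): Travel of the level spring pin (8 mm thick, 16 mm round head), m: about 0 while it rides on the cam's rim, 0.006 when dropped into the notch. Its spring presses with 3 N. Once dropped, the notch's wall must not be forced against it with more than 15 N (28 mm from the knob's axis: some 0.4 N m on top of the turning resistance).
- crucible_lid: Bystander: white lid 43 mm across, 12 mm high, lying near the crucible. Origin: centre of the underside.
- tweezers: Bystander: steel tweezers 126 mm long lying on the worktop. Origin: centre of the underside.
- stopper: Bystander: black rubber stopper 24 mm across, 26 mm high. Origin: centre of the underside.
- watch_glass: Bystander: shallow clear glass dish 82 mm across, 9 mm high. Origin: centre of the underside.
Things that resemble listed ones, but are neither listed nor needed, are in the scene too. Of the things like the crucible, leave any that is pink; of the rest the larger one is meant.

How it is judged (in metres and radians):
On the way, in this order (a step that is already met when the one before it is completed fails the run):
1. the crucible stands upright in the nest and is let go, the pin not yet in its notch (horizontal distance between crucible and nest below 0.007 m and z of crucible in the frame of nest below 0.003 m and angle between crucible's own z axis and vertical below 0.1 rad and contact force between the fingers and crucible below 0.1 N and value of joint pin below 0.003 m), for 0.2 s.
2. the knob is turned until the pin has dropped into the notch (value of joint pin above 0.0055 m and value of joint knob above 0.9 rad), for 0.2 s.
At the end, for the whole second after the job is handed in: The crucible stands upright (within 0.1 rad) on the nest's floor inside the ring (within 7 mm of its centre, foot within 3 mm of the floor), at rest, and the pin has dropped at least 5.5 mm into the notch with the knob past 0.9 rad, so that the keeper lies over the crucible (all of step 2 and horizontal distance between crucible and nest below 0.007 m and z of crucible in the frame of nest below 0.003 m and angle between crucible's own z axis and vertical below 0.1 rad and linear speed of crucible below 0.02 m/s); the robot touches nothing.
It fails at once if the cam is forced against the pin with more than 15 N (contact force between clamp and pin_block above 15 N).
It fails at once if the crucible is tipped by more than 0.6 rad (angle between crucible's own z axis and vertical above 0.6 rad).
It fails at once if a bystander is moved more than 30 mm (distance of any of crucible_lid, tweezers, stopper, watch_glass from where it was at the start of the episode above 0.03 m).
It also fails if it takes over 67 s, if anything falls off the work surface, if the arm or the gripper's body presses on something with over 40 N, if the wrist force passes 120 N, or if a joint passes its speed limit or range.

## Working session

There is one attempt and no reset: what is moved stays moved. The work goes in short steps, Python scripts to look and compute and a tool call to move; the robot and the scene stay as the last step left them, time stands still between calls to the robot, and variables do not carry over. Pictures are saved under pics/ and viewed, and the job is handed in when it is done.

Besides the shell and the picture viewer there is one more tool, called after "Emit:" in YAML: its name, and indented under it one key for each argument. servo_tool: Moves the arm, as the interface text tells. Its arguments: {"type":"object","properties":{"targets":{"type":"array","items":{"type":"array","items":{"type":"number"}}},"grip_force":{"type":"number"}},"required":["targets"]}

```bash
ls; mkdir -p pics; cat > h.py <<'E'
import numpy as np, cv2
from cell import monitor, imaging, ticket, spot_in, pinpoint
def w(c,px,z=None):
    K=c["K"];T=c["world_from_camera"]
    r=np.linalg.inv(K)@np.array([px[0],px[1],1.])
    if z is None:
        d=c["depth"][int(round(px[1])),int(round(px[0]))]
        return (T@np.append(r*d,1))[:3]
    R=T[:3,:3]@r;s=(z-T[2,3])/R[2]
    return T[:3,3]+s*R
E
python3 - <<'E'
from h import *
o=monitor.get_obs();print(o)
for n in ["scene","side","wrist"]:
    c=imaging.read_camera(n);cv2.imwrite(f"pics/{n}0.png",c["frame"])
    print(n,c["world_from_camera"].round(3).tolist())
    for l in ["crucible","crucible_lid","tweezers","stopper","watch_glass","clamp"]:
        for d in spot_in(n,l): print(" ",l,np.round(d["at"]),round(d["confidence"],2),w(c,d["at"]).round(3))
    for l in ["nest","knob_grip","crucible"]:
        for d in pinpoint(n,l): print("  P",l,np.round(d["at"],1),round(d["confidence"],2),w(c,d["at"]).round(3), w(c,d["at"],{"nest":.005,"knob_grip":.076,"crucible":0}[l]).round(3))
E
```

```text
pics
{'time_s': 0.0, 'qpos': array([ 0.8080647 , 18.43902442, -4.01693122, 83.17409894,  1.29588772,
       78.54017371, -3.26026687]), 'joint_velocities': array([ 0.0768153 ,  0.18538188, -0.07393902, -0.03539895, -0.03115868,
        0.00789004,  0.03112311]), 'effort': array([-2.58547143e-04, -4.91284704e+01, -4.03903294e-01, -3.12526345e+01,
       -6.40594075e-02,  4.37659642e-02,  1.61017233e-04]), 'tool_pos': array([ 6.49455927e-01, -4.32598700e-05,  2.21469138e-01]), 'tool_rot': array([-1.79892000e+02,  6.11298218e-03,  9.00029115e+01]), 'force': array([-0.6303987 , -0.72617482,  0.6993169 ]), 'wrist_torque': array([ 0.01882225,  0.04764733, -0.00231619]), 'grip_width': 0.08705277509007375}
scene [[0.58, -0.375, 0.723, -0.217], [-0.814, -0.26, 0.519, -0.601], [-0.007, -0.89, -0.456, 0.542], [0.0, 0.0, 0.0, 1.0]]
  crucible [215. 235.] 0.73 [0.494 0.247 0.02 ]
  crucible [217. 253.] 0.68 [0.43  0.172 0.017]
  tweezers [406. 326.] 0.65 [ 0.448 -0.329  0.003]
  watch_glass [482. 293.] 0.65 [ 0.647 -0.412  0.001]
  clamp [337. 280.] 0.68 [ 0.482 -0.147  0.025]
  P nest [310.9 271
[... 703 characters left out ...]
81 -0.162  0.019]
  tweezers [365. 216.] 0.69 [ 0.452 -0.322  0.008]
  stopper [351. 238.] 0.56 [ 0.474 -0.113  0.05 ]
  clamp [342. 246.] 0.74 [ 0.496 -0.124  0.02 ]
  P nest [336.9 265.2] 0.82 [ 0.499 -0.045  0.013] [ 0.5   -0.057  0.005]
  P knob_grip [342.6 222.7] 0.6 [ 0.498 -0.145  0.074] [ 0.498 -0.14   0.076]
  P crucible [311.9 356.6] 0.88 [0.509 0.263 0.009] [0.51  0.254 0.   ]
  P crucible [356.8 332.6] 0.45 [0.433 0.193 0.016] [0.434 0.173 0.   ]
wrist [[1.0, 0.001, -0.0, 0.65], [0.001, -0.962, -0.272, 0.073], [-0.0, 0.272, -0.962, 0.385], [0.0, 0.0, 0.0, 1.0]]
  clamp [172. 281.] 0.59 [ 0.508 -0.074  0.005]
  P nest [173.6 272.5] 0.9 [ 0.51  -0.066  0.005] [ 0.51  -0.066  0.005]
```

View pics/scene0.png

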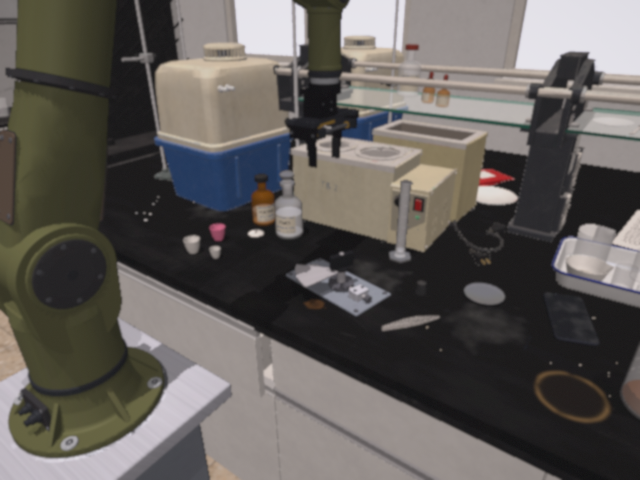

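View pics/side0.png

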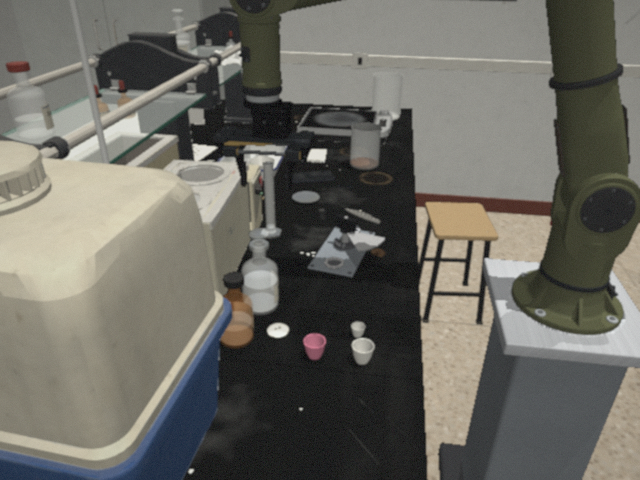

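View pics/wrist0.png

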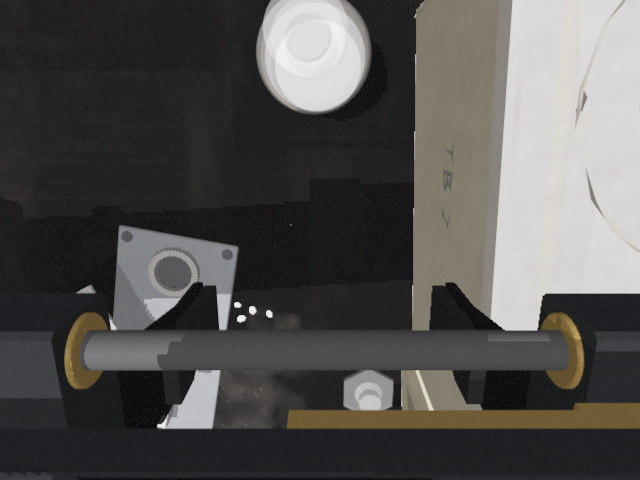

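```bash
python3 - <<'E'
import cv2
a=cv2.imread("pics/side0.png")[290:380,240:400];cv2.imwrite("pics/crop1.png",cv2.resize(a,None,fx=5,fy=5,interpolation=cv2.INTER_CUBIC))
a=cv2.imread("pics/scene0.png")[200:350,170:430];cv2.imwrite("pics/crop2.png",cv2.resize(a,None,fx=3,fy=3,interpolation=cv2.INTER_CUBIC))
E
```

```text
(no output)
```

View pics/crop1.png

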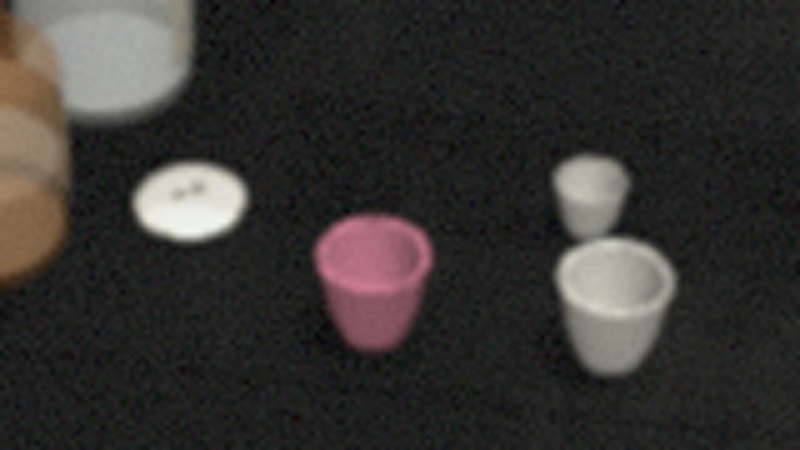

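View pics/crop2.png

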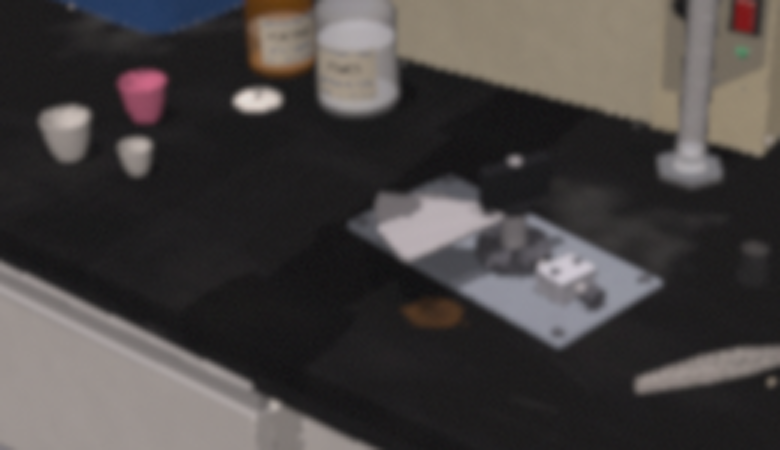

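Side image: three candidate cups. Pink (314,346) is excluded. Small white is at (358,330) and large white at (363,350). The larger non-pink one, (363,350), is meant, at about world (0.42, 0.24); the enlarged crop confirms it. The holder is at (340,252). I'll get a closer wrist view of the holder first.

Emit:
servo_tool:
  targets:
    - [100, -0.06, -0.04, -0.01, 0]
    - [100, -0.12, -0.08, -0.02, 0]
    - [100, -0.18, -0.12, -0.03, 0]
    - [100, -0.24, -0.15, -0.03, 0]
    - [100, -0.24, -0.15, -0.03, 0]

```text
time_s: 2.12
tool_pos: [0.4978, -0.2438, 0.2533]
tool_rot: [180.0, 0.1, 89.7]
force: [0.7, -0.1, 0.1]
grip_width: 0.0867
```

```bash
python3 - <<'E'
from h import *
o=monitor.get_obs();print(o["tool_pos"],o["tool_rot"])
for n in ["wrist","scene","side"]:
    c=imaging.read_camera(n);cv2.imwrite(f"pics/{n}1.png",c["frame"])
    np.savez(f"{n}1.npz",**c)
    for l in ["nest","knob_grip","clamp"]:
        for d in pinpoint(n,l): print(n,"P",l,np.round(d["at"],1),round(d["confidence"],2),w(c,d["at"]).round(3), w(c,d["at"],{"nest":.005,"knob_grip":.076,"clamp":0}[l]).round(3))
E
```

```text
[ 0.49781469 -0.24384014  0.25333536] [1.79955540e+02 8.60863769e-02 8.97351265e+01]
wrist P knob_grip [317.2  92.5] 0.84 [ 0.494 -0.153  0.086] [ 0.494 -0.153  0.076]
wrist P knob_grip [402.2 254.8] 0.26 [ 0.573 -0.297  0.024] [ 0.563 -0.28   0.076]
wrist P clamp [320.   98.3] 0.87 [ 0.496 -0.157  0.087] [ 0.495 -0.154  0.   ]
scene P nest [312.1 270.5] 0.61 [ 0.451 -0.103  0.049] [ 0.511 -0.058  0.005]
scene P knob_grip [338. 261.] 0.61 [ 0.478 -0.151  0.076] [ 0.477 -0.152  0.076]
scene P clamp [339.8 287.9] 0.86 [ 0.468 -0.163  0.018] [ 0.492 -0.148  0.   ]
side P nest [334.  266.7] 0.68 [ 0.505 -0.042  0.01 ] [ 0.506 -0.05   0.005]
side P knob_grip [344.2 222.2] 0.74 [ 0.494 -0.147  0.074] [ 0.494 -0.143  0.076]
side P clamp [347.7 248.4] 0.66 [ 0.482 -0.129  0.011] [ 0.483 -0.148  0.   ]
```

View pics/wrist1.png

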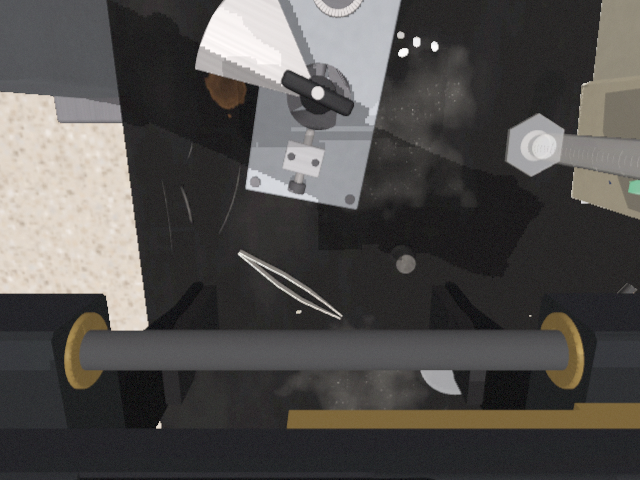

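Emit:
servo_tool:
  targets:
    - [70, 0.06, 0, 0, 0]
    - [70, 0.1, 0, 0, 0]
    - [70, 0.1, 0, 0, 0]
    - [70, 0.1, 0, 0, 0]

```text
time_s: 3.22
tool_pos: [0.5, -0.1407, 0.2527]
tool_rot: [180.0, 0.1, 90.0]
force: [-0.6, -0.1, 0.2]
grip_width: 0.0622
```

```bash
python3 - <<'E'
from h import *
o=monitor.get_obs();print(o["tool_pos"],o["tool_rot"])
n="wrist"
c=imaging.read_camera(n);cv2.imwrite(f"pics/{n}2.png",c["frame"])
np.savez(f"{n}2.npz",**c)
for l in ["nest","knob_grip","clamp"]:
        for d in pinpoint(n,l): print(n,"P",l,np.round(d["at"],1),round(d["confidence"],2),w(c,d["at"]).round(4), w(c,d["at"],{"nest":.005,"knob_grip":.076,"clamp":0}[l]).round(4))
E
```

```text
[ 0.50001098 -0.14073385  0.25270653] [1.79987542e+02 5.17240078e-02 8.99908386e+01]
wrist P nest [336.2 112.3] 0.9 [ 0.5118 -0.0629  0.0049] [ 0.5118 -0.0629  0.005 ]
wrist P knob_grip [315.4 225.4] 0.64 [ 0.4939 -0.1491  0.0853] [ 0.4937 -0.1514  0.076 ]
wrist P clamp [314.5 209.7] 0.72 [ 0.4926 -0.1431  0.054 ] [ 0.4914 -0.1544  0.    ]
```

View pics/wrist2.png

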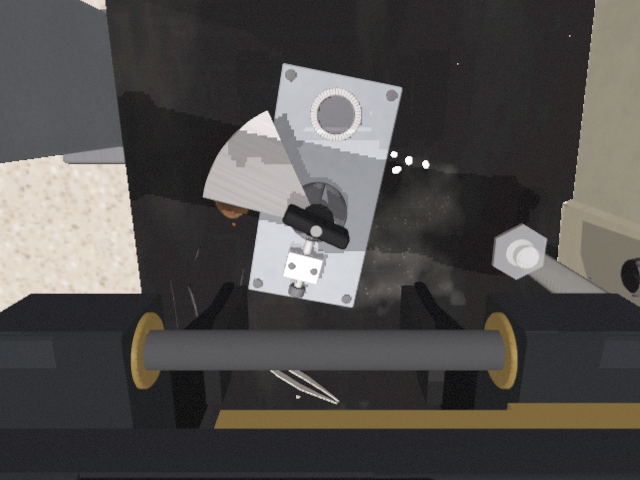

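```bash
python3 - <<'E'
from h import *
c=dict(np.load("wrist2.npz"))
P=[w(c,p,.005)[:2] for p in [(283,64),(402,87),(352,306),(248,290)]]
for p in P: print(p.round(4))
print([np.linalg.norm(P[i]-P[(i+1)%4]).round(4) for i in range(4)])
print("yaw",[np.degrees(np.arctan2(*(P[a]-P[b])[::-1])) for a,b in [(1,0),(2,3)]],[np.degrees(np.arctan2(*(P[a]-P[b])[::-1]))-90 for a,b in [(0,3),(1,2)]])
print("ctr",np.mean(P,0))
print("ring",w(c,(336,114),.011))
print("keeper",w(c,(268,111),.049),w(c,(203,197),.049))
a,b=w(c,(283.5,211),.086),w(c,(349,242),.086);print("bar",a,b,(a+b)/2,np.degrees(np.arctan2(*(b-a)[1::-1])))
# bar top from depth
d=c["depth"];v,u=np.mgrid[0:480,0:640]
K=c["K"];pc=np.stack([(u-K[0,2])/K[0,0]*d,(v-K[1,2])/K[1,1]*d,d,np.ones_like(d)],-1)@c["world_from_camera"].T
m=(pc[...,2]>.078)&(pc[...,2]<.095)&(v>150)&(v<280)&(u>250)&(u<400)
q=pc[m][:,:2].astype(np.float32);r=cv2.minAreaRect(q);print(len(q),r,np.median(pc[m][:,2]))
np_=np.linalg.eigh(np.cov(q.T))[1][:,1];print(np.degrees(np.arctan2(np_[1],np_[0])),q.mean(0))
m=(pc[...,2]>.008)&(pc[...,2]<.02)&(v>80)&(v<145)&(u>300)&(u<370)
q=pc[m][:,:2].astype(np.float32);print("ring",cv2.minEnclosingCircle(q))
E
```

```text
[ 0.4643 -0.0219]
[ 0.5706 -0.0411]
[ 0.5297 -0.2547]
[ 0.4232 -0.237 ]
[np.float64(0.108), np.float64(0.2175), np.float64(0.108), np.float64(0.219)]
yaw [np.float64(-10.221381506799446), np.float64(-9.42541641808808)] [np.float64(-10.83192201492109), np.float64(-10.845670830907167)]
ctr [ 0.49694546 -0.1386477 ]
ring [ 0.51142073 -0.06440962  0.011     ]
keeper [ 0.45509998 -0.06239824  0.049     ] [ 0.39691982 -0.13309215  0.049     ]
bar [ 0.469158   -0.13742933  0.086     ] [ 0.52050816 -0.16248804  0.086     ] [ 0.49483308 -0.14995869  0.086     ] -26.01222376167616
1100 ((0.49396026134490967, -0.1529364138841629), (0.012508552521467209, 0.05567748099565506), 64.87715148925781) 0.08547586050416794
155.04630059541736 [ 0.4939742  -0.15185724]
ring ((0.5107722282409668, -0.06469451636075974), 0.02300836145877838)
```

Emit:
servo_tool:
  targets:
    - [70, 0.06, 0, 0, 0]
    - [70, 0.12, -0.01, 0, 0]
    - [70, 0.18, -0.02, 0, 0]
    - [70, 0.24, -0.03, 0, 0]
    - [70, 0.27, -0.03, 0, 0]

```text
time_s: 4.05
tool_pos: [0.4692, 0.1331, 0.2529]
tool_rot: [180.0, -0.0, 90.2]
force: [0.4, 0.0, -0.0]
grip_width: 0.0604
```

```bash
python3 - <<'E'
from h import *
o=monitor.get_obs();print(o["tool_pos"],o["tool_rot"])
n="wrist"
c=imaging.read_camera(n);cv2.imwrite(f"pics/{n}3.png",c["frame"])
np.savez(f"{n}3.npz",**c)
for d in pinpoint(n,"crucible"): print(n,"P",np.round(d["at"],1),round(d["confidence"],2),w(c,d["at"]).round(4), w(c,d["at"],0).round(4))
d=c["depth"];v,u=np.mgrid[0:480,0:640]
K=c["K"];pc=np.stack([(u-K[0,2])/K[0,0]*d,(v-K[1,2])/K[1,1]*d,d,np.ones_like(d)],-1)@c["world_from_camera"].T
m=((pc[...,2]>.028)&(pc[...,2]<.045)&(pc[...,0]<.56)&(pc[...,1]>0.15)&(v<290)).astype(np.uint8)
nn,lab,st,ce=cv2.connectedComponentsWithStats(m)
for i in range(1,nn):
    if st[i,4]<40: continue
    q=pc[lab==i][:,:3]; print(st[i],cv2.minEnclosingCircle(q[:,:2].astype(np.float32)),q[:,2].max().round(4), c["frame"][lab==i].mean(0).round())
m=(d>0)&(pc[...,2]>.05)&(v<290); print("tallest",pc[m][:,2].max() if m.any() else 0)
E
```

```text
[0.46918097 0.13310822 0.25285742] [ 1.79973869e+02 -4.55589428e-02  9.01925001e+01]
wrist P [366.9  68.7] 0.9 [0.5078 0.249  0.0024] [0.508  0.2492 0.    ]
wrist P [286.  147.7] 0.89 [0.4341 0.1794 0.0023] [0.4339 0.1793 0.    ]
wrist P [268.   72.1] 0.7 [0.4194 0.2456 0.0037] [0.419 0.246 0.   ]
[241  39  49  52 616] ((0.4209085702896118, 0.24841833114624023), 0.019997892901301384) 0.0381 [205. 210. 213.]
[348  38  49  52 617] ((0.5087854266166687, 0.2492234855890274), 0.020138556137681007) 0.0379 [168. 148. 215.]
tallest 0.26301523230607926
```

View pics/wrist3.png

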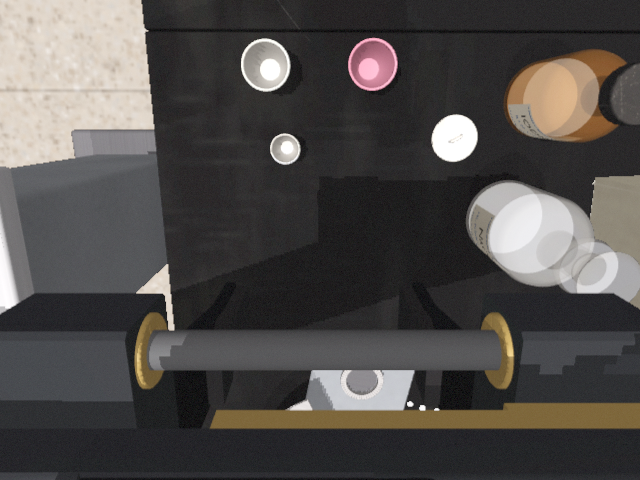

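Large white cup: (266,65) px, R = 20.0 mm at (0.421, 0.248), rim height 0.038 (nominal 36). The sizes fit. I'll move above it.

Emit:
servo_tool:
  targets:
    - [70, 0.05, -0.025, 0.03, 0]
    - [70, 0.1, -0.049, 0.07, 0]
    - [70, 0.118, -0.049, 0.12, 0]
    - [70, 0.118, -0.049, 0.16, 0]
    - [70, 0.118, -0.049, 0.16, 0]

```text
time_s: 4.78
tool_pos: [0.4193, 0.2453, 0.0897]
tool_rot: [-179.6, 0.2, 89.9]
force: [-0.7, -0.3, -0.5]
grip_width: 0.0609
```

Emit:
servo_tool:
  targets:
    - [70, 0, 0, 0, 0]
    - [70, 0, 0, 0, 0]

```text
time_s: 5.03
tool_pos: [0.4229, 0.2481, 0.0947]
tool_rot: [179.8, -0.1, 89.9]
force: [0.5, -0.5, 0.3]
grip_width: 0.0612
```

```bash
python3 - <<'E'
from h import *
c=imaging.read_camera("side");cv2.imwrite("pics/side4.png",c["frame"])
a=c["frame"][220:400,260:450];cv2.imwrite("pics/side4c.png",cv2.resize(a,None,fx=3.3,fy=3.3))
o=monitor.get_obs();print(o["tool_pos"],o["tool_rot"],o["qpos"])
E
```

```text
[0.42263684 0.24814143 0.09452036] [ 1.79805503e+02 -7.47872937e-02  8.99300208e+01] [-10.8618936    6.21012424 -23.76259323 113.61570449   2.92595587
  60.5262744  -36.0021467 ]
```

View pics/side4c.png

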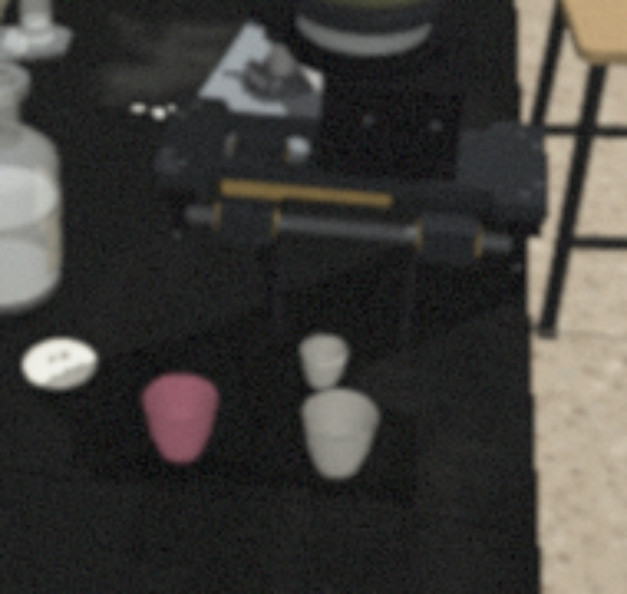

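The fingers straddle the large white cup and appear centred in x over it. Descending and gripping.

Emit:
servo_tool:
  targets:
    - [70, 0, -0.001, 0.03, 0]
    - [70, 0, -0.001, 0.055, 0]
    - [70, 0, -0.001, 0.07, 0]
    - [70, 0, -0.001, 0.075, 0]
    - [70, 0, -0.001, 0.075, 0]
  grip_force: 8

```text
time_s: 5.7
tool_pos: [0.4205, 0.2482, 0.018]
tool_rot: [180.0, -0.0, 90.0]
force: [0.5, -0.1, 0.5]
grip_width: 0.0611
```

Emit:
servo_tool:
  targets:
    - [55, 0, 0, 0, 0]
    - [45, 0, 0, 0, 0]
    - [35, 0, 0, 0, 0]
    - [35, 0, 0, 0, 0]
    - [35, 0, 0, 0, 0]
  grip_force: 8

```text
time_s: 6.32
tool_pos: [0.4204, 0.2481, 0.0179]
tool_rot: [180.0, -0.0, 90.0]
force: [0.7, 0.9, 1.1]
grip_width: 0.0384
```

Emit:
servo_tool:
  targets:
    - [30, 0, 0, 0, 0]
    - [30, 0, 0, -0.01, 0]
    - [30, 0, 0, -0.03, 0]
    - [30, 0, 0, -0.06, 0]
    - [30, 0, 0, -0.06, 0]

```text
time_s: 6.95
tool_pos: [0.4215, 0.2489, 0.08]
tool_rot: [179.8, -0.1, 90.0]
force: [-0.3, 0.5, -1.4]
grip_width: 0.0378
```

```bash
python3 - <<'E'
from h import *
c=imaging.read_camera("side")
a=c["frame"][220:400,260:450];cv2.imwrite("pics/side5c.png",cv2.resize(a,None,fx=3.3,fy=3.3))
c=imaging.read_camera("scene")
a=c["frame"][170:290,120:290];b=cv2.imwrite("pics/scene5c.png",cv2.resize(a,None,fx=4,fy=4))
o=monitor.get_obs();print(o["tool_pos"],o["grip_width"],o["force"])
E
```

```text
[0.41985315 0.24776531 0.07755378] 0.03795260984588034 [-0.63630044  0.04190511 -0.57525118]
```

View pics/side5c.png

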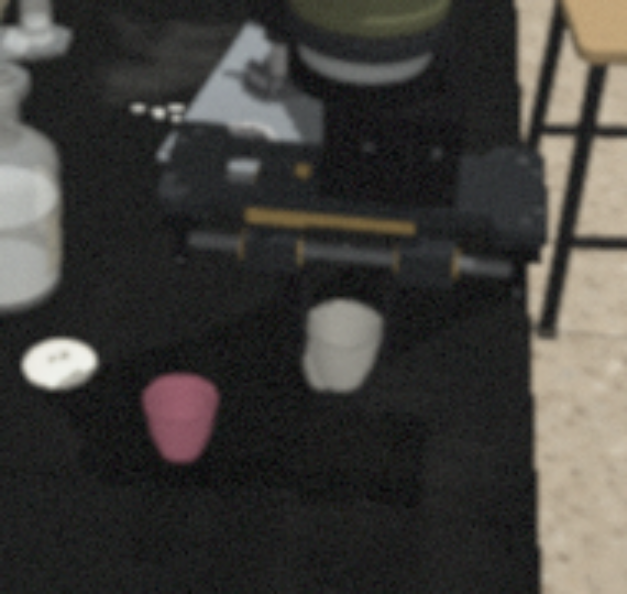

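View pics/scene5c.png

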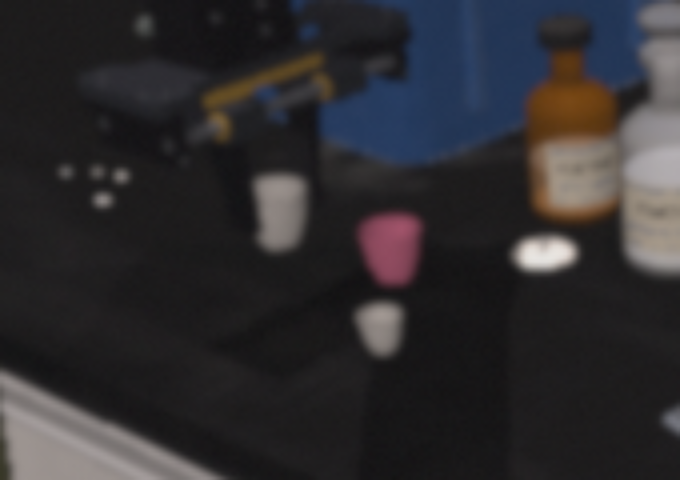

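Emit:
servo_tool:
  targets:
    - [30, 0, 0, -0.04, 0]
    - [30, -0.02, 0, -0.08, 0]
    - [30, -0.06, 0, -0.11, 0]
    - [30, -0.1, 0, -0.11, 0]
    - [30, -0.14, 0.01, -0.11, 0]

```text
time_s: 7.68
tool_pos: [0.4291, 0.1067, 0.1869]
tool_rot: [-179.9, 0.0, 90.0]
force: [0.7, 0.5, 0.5]
grip_width: 0.0384
```

Emit:
servo_tool:
  targets:
    - [30, -0.04, 0.01, 0, 0.14]
    - [30, -0.08, 0.03, 0, 0.28]
    - [30, -0.12, 0.05, 0, 0.42]
    - [30, -0.15, 0.07, 0, 0.56]
    - [30, -0.17, 0.081, 0, 0.7]

```text
time_s: 8.3
tool_pos: [0.5107, -0.0639, 0.1858]
tool_rot: [-179.9, 0.1, 49.5]
force: [-0.3, 0.2, -1.6]
grip_width: 0.0385
```

Emit:
servo_tool:
  targets:
    - [30, 0, 0, 0, 0]
    - [30, 0, 0, 0.04, 0]
    - [30, 0, 0, 0.08, 0]
    - [30, 0, 0, 0.08, 0]
    - [30, 0, 0, 0.08, 0]

```text
time_s: 8.93
tool_pos: [0.5115, -0.0613, 0.1087]
tool_rot: [180.0, -0.0, 50.0]
force: [0.1, 0.4, -0.3]
grip_width: 0.0379
```

```bash
python3 - <<'E'
from h import *
for n,(r0,r1,c0,c1) in {"side":(170,300,270,430),"scene":(190,310,250,420)}.items():
    c=imaging.read_camera(n);np.savez(n+"6.npz",**c)
    a=c["frame"][r0:r1,c0:c1];cv2.imwrite(f"pics/{n}6c.png",cv2.resize(a,None,fx=4,fy=4))
    for d in pinpoint(n,"crucible"): print(n,"P",np.round(d["at"],1),round(d["confidence"],2),w(c,d["at"]).round(4), w(c,d["at"],0.088).round(4))
o=monitor.get_obs();print(o["tool_pos"],o["tool_rot"],o["grip_width"],o["force"],o["qpos"])
E
```

```text
side P [315.2 354.1] 0.91 [0.5025 0.2661 0.0184] [0.4913 0.3417 0.088 ]
side P [334.8 234.9] 0.7 [ 0.5227 -0.2038  0.0047] [ 0.507  -0.0548  0.088 ]
side P [357.8 334.2] 0.5 [0.431  0.1924 0.0124] [0.4274 0.2824 0.088 ]
scene P [218.1 240.8] 0.72 [0.4987 0.2449 0.0005] [0.3832 0.1084 0.088 ]
scene P [309.2 237. ] 0.68 [ 0.4982 -0.0611  0.0984] [ 0.5149 -0.0485  0.088 ]
scene P [214.2 257.1] 0.54 [0.4258 0.1807 0.0041] [0.3256 0.0588 0.088 ]
[ 0.51216631 -0.06196477  0.10926138] [ 1.79858238e+02 -9.66505696e-02  4.99216200e+01] 0.03845028977146955 [-0.10105102 -1.03876537 -0.1604066 ] [  8.55854546   7.32380278  -4.92648608 110.01554295   0.71419596
  62.5177732  -36.73415251]
```

View pics/side6c.png

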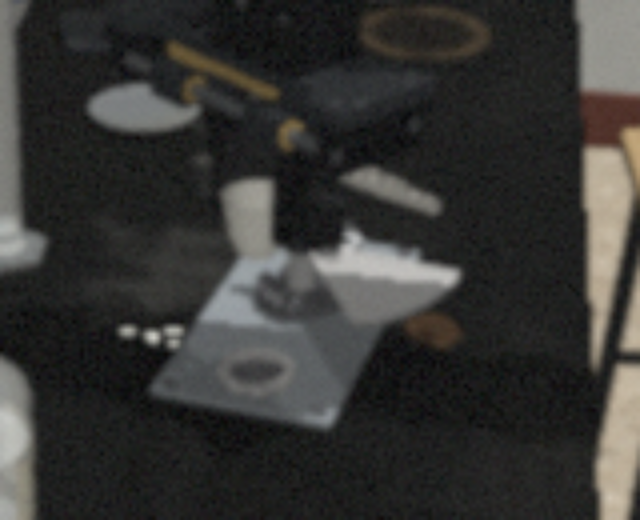

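View pics/scene6c.png

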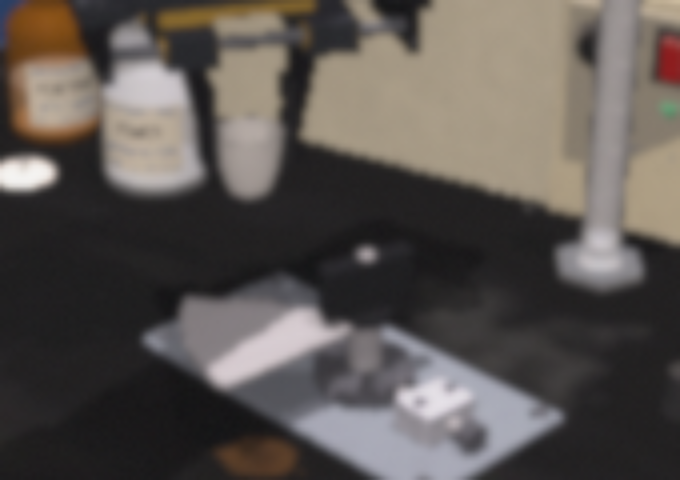

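The cup is held upright in the scene crop (250,155), above the nest. Descending.

Emit:
servo_tool:
  targets:
    - [30, -0.002, 0.001, 0.03, 0]
    - [30, -0.002, 0.001, 0.06, 0]
    - [30, -0.002, 0.001, 0.075, 0]
    - [30, -0.002, 0.001, 0.082, 0]
    - [30, -0.002, 0.001, 0.082, 0]

```text
time_s: 9.75
tool_pos: [0.5109, -0.0642, 0.026]
tool_rot: [180.0, -0.0, 49.9]
force: [-0.9, 0.1, -0.3]
grip_width: 0.038
```

Emit:
servo_tool:
  targets:
    - [30, 0, 0, 0.001, 0]
    - [30, 0, 0, 0.002, 0]
    - [30, 0, 0, 0.002, 0]

```text
time_s: 10.12
tool_pos: [0.5107, -0.0642, 0.0239]
tool_rot: [180.0, -0.0, 49.9]
force: [-0.2, -0.1, 0.7]
grip_width: 0.0383
```

```bash
python3 - <<'E'
from h import *
for n,(r0,r1,c0,c1) in {"side":(210,310,280,420),"scene":(220,310,270,400)}.items():
    c=imaging.read_camera(n)
    a=c["frame"][r0:r1,c0:c1];cv2.imwrite(f"pics/{n}7c.png",cv2.resize(a,None,fx=5,fy=5))
o=monitor.get_obs();print(o["tool_pos"],o["tool_rot"],o["grip_width"],o["force"])
E
```

```text
[ 0.5106164  -0.06425308  0.02375583] [ 1.79980349e+02 -9.27057031e-03  4.98907287e+01] 0.03812348608654486 [-0.58504922  0.4489147  -0.46252559]
```

View pics/side7c.png

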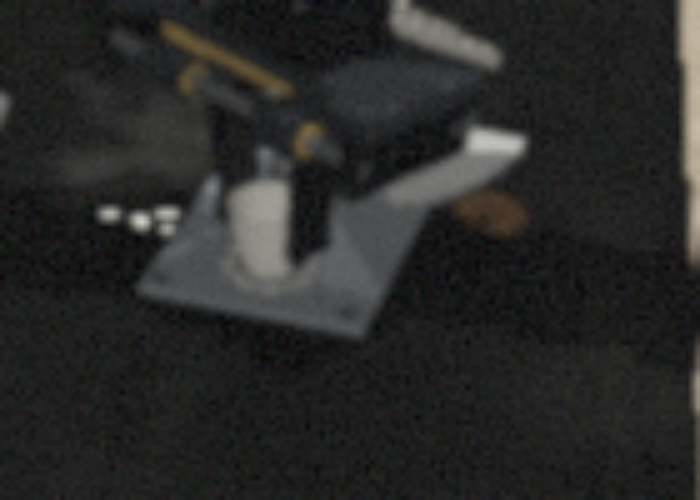

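View pics/scene7c.png

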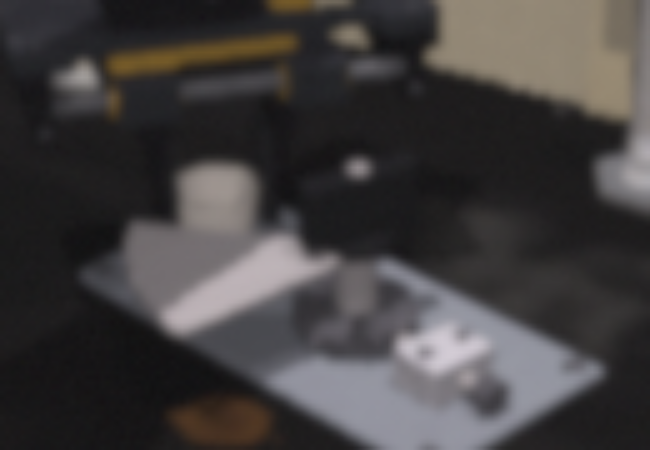

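The side crop shows the foot inside the ring (265,270). Settling the last 0.5 mm and releasing.

Emit:
servo_tool:
  targets:
    - [35, 0, 0, 0.0005, 0]
    - [44, 0, 0, 0.0005, 0]
    - [50, 0, 0, 0.0005, 0]
    - [60, 0, 0, 0.0005, 0]
    - [60, 0, 0, 0.0005, 0]

```text
time_s: 10.85
tool_pos: [0.5106, -0.0642, 0.0231]
tool_rot: [180.0, -0.0, 49.9]
force: [-1.1, 0.0, 0.2]
grip_width: 0.0506
```

Emit:
servo_tool:
  targets:
    - [60, 0, 0, -0.02, 0]
    - [60, 0, 0, -0.05, 0]
    - [60, 0, 0, -0.1, 0]
    - [60, 0, 0, -0.15, 0]
    - [60, 0, 0, -0.18, 0]

```text
time_s: 11.48
tool_pos: [0.5115, -0.0643, 0.2061]
tool_rot: [179.8, -0.1, 49.9]
force: [0.9, -0.5, -0.1]
grip_width: 0.0524
```

Emit:
servo_tool:
  targets:
    - [60, -0.06, 0.03, 0, -0.1]
    - [60, -0.1, 0.05, -0.02, -0.25]

```text
time_s: 11.72
tool_pos: [0.4829, -0.1745, 0.2226]
tool_rot: [-179.9, 0.1, 64.5]
force: [0.7, -0.8, 0.5]
grip_width: 0.0523
```

```bash
python3 - <<'E'
from h import *
o=monitor.get_obs();print(o["tool_pos"],o["tool_rot"],o["grip_width"],o["qpos"])
c=imaging.read_camera("wrist");cv2.imwrite("pics/wrist8.png",c["frame"]);np.savez("wrist8.npz",**c)
d=c["depth"];v,u=np.mgrid[0:480,0:640]
K=c["K"];pc=np.stack([(u-K[0,2])/K[0,0]*d,(v-K[1,2])/K[1,1]*d,d,np.ones_like(d)],-1)@c["world_from_camera"].T
m=(pc[...,2]>.035)&(pc[...,2]<.045)&(np.hypot(pc[...,0]-.511,pc[...,1]+.0645)<.03)
q=pc[m];print(len(q),cv2.minEnclosingCircle(q[:,:2].astype(np.float32)),q[:,2].max(),np.median(q[:,2]))
E
```

```text
[ 0.48291565 -0.17445135  0.22258314] [-1.79908285e+02  5.38976232e-02  6.44976313e+01] 0.05231236558365647 [ 1.58664828e+01  1.92162565e+00  1.02694635e+00  1.02267649e+02
  5.28549840e-03  7.59097836e+01 -8.61082153e+00]
679 ((0.5118601322174072, -0.06451225280761719), 0.020085200667381287) 0.04352631944282698 0.04035538332174338
```

View pics/wrist8.png

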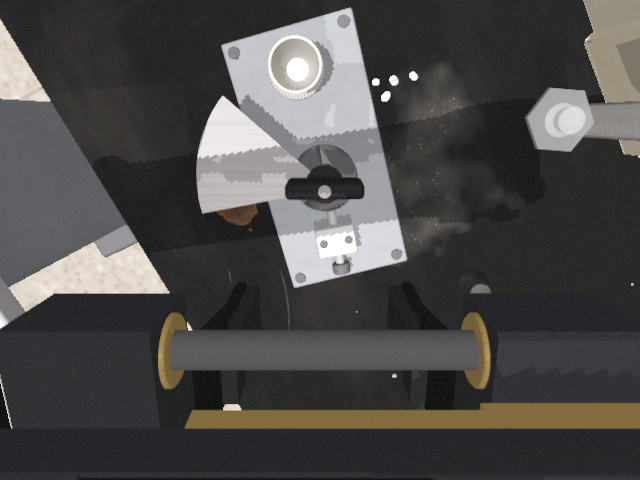

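The crucible sits in the nest at px (297,68), with its rim centre at (0.512,-0.0645) and R 20.1. Upright and released. Before turning the knob, I'll check the clearance to the post.

```bash
python3 - <<'E'
from h import *
c=dict(np.load("wrist2.npz"));print(w(c,(520,250)),w(c,(520,250),0.01), w(c,(510,240)))
c=dict(np.load("scene1.npz"));print(w(c,(400,255)),w(c,(405,185)))
c=dict(np.load("wrist8.npz"))
d=c["depth"];v,u=np.mgrid[0:480,0:640]
K=c["K"];pc=np.stack([(u-K[0,2])/K[0,0]*d,(v-K[1,2])/K[1,1]*d,d,np.ones_like(d)],-1)@c["world_from_camera"].T
m=(pc[...,2]>.08)&(pc[...,2]<.095)&(np.hypot(pc[...,0]-.494,pc[...,1]+.1525)<.04)
q=pc[m][:,:2].astype(np.float32);print(cv2.minAreaRect(q))
e=np.linalg.eigh(np.cov(q.T))[1][:,1];print(np.degrees(np.arctan2(e[1],e[0])),q.mean(0))
E
```

```text
[ 0.68630832 -0.18802972  0.02450153] [ 0.69321664 -0.19250679  0.01      ] [ 0.68443622 -0.18372465  0.00499473]
[ 0.68510649 -0.19802772  0.01141623] [ 0.67938391 -0.19817496  0.19420054]
((0.4942028820514679, -0.1527402698993683), (0.012200705707073212, 0.05510251969099045), 65.56348419189453)
154.88122864892281 [ 0.4945121  -0.15249272]
```

Emit:
servo_tool:
  targets:
    - [60, 0.0225, 0, 0, -0.18]
    - [60, 0.0225, 0, 0, -0.36]
    - [60, 0.0225, 0, 0, -0.54]
    - [60, 0.0225, 0, 0, -0.72]
    - [60, 0.0225, 0, 0, -0.9]

```text
time_s: 12.4
tool_pos: [0.4941, -0.1524, 0.223]
tool_rot: [180.0, 0.0, 116.1]
force: [0.3, -0.3, -0.3]
grip_width: 0.0522
```

Emit:
servo_tool:
  targets:
    - [60, 0, 0, 0.02, -0.17]
    - [60, 0, 0, 0.04, -0.34]
    - [60, 0, 0, 0.06, -0.51]
    - [60, 0, 0, 0.09, -0.685]
    - [60, 0, 0, 0.09, -0.685]

```text
time_s: 13.02
tool_pos: [0.4923, -0.152, 0.131]
tool_rot: [-180.0, -0.3, 154.9]
force: [-0.7, 0.3, 0.4]
grip_width: 0.0521
```

```bash
python3 - <<'E'
from h import *
o=monitor.get_obs();print(o["tool_pos"],o["tool_rot"],o["grip_width"],o["qpos"],o["wrist_torque"],o["force"])
for n,(r0,r1,c0,c1) in {"side":(170,290,280,420),"scene":(200,310,260,400)}.items():
    c=imaging.read_camera(n)
    a=c["frame"][r0:r1,c0:c1];cv2.imwrite(f"pics/{n}9c.png",cv2.resize(a,None,fx=5,fy=5))
E
```

```text
[ 0.49228621 -0.15197011  0.1309734 ] [-179.95522632   -0.27458454  154.90195574] 0.05214268003665139 [ 16.50759213   6.25858363  -2.44217375 108.49615855   0.28304866
  65.52924379  78.8635005 ] [ 0.09232928 -0.04820396 -0.02371761] [-0.68127857  0.30033426  0.4378893 ]
```

View pics/side9c.png

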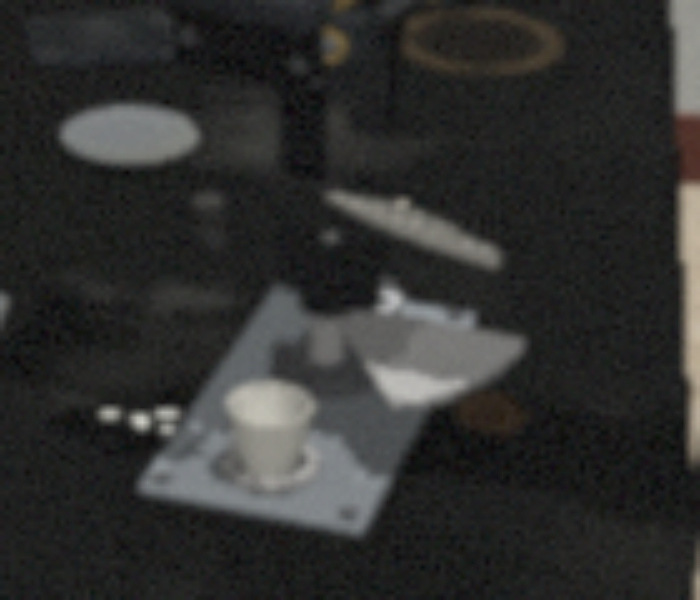

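View pics/scene9c.png

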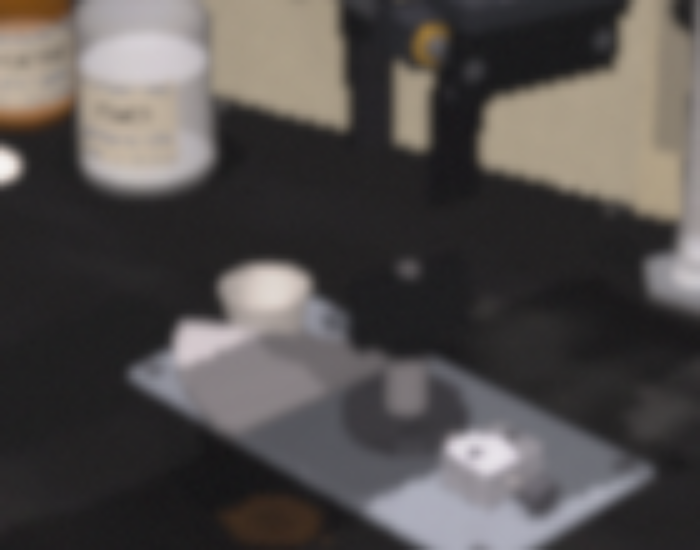

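Descending to the bar and pinching with 20 N. The 19 mm pads then slip at about 0.38 N m, below the wall limit.

Emit:
servo_tool:
  targets:
    - [60, 0, 0, 0.03, 0]
    - [60, 0, 0, 0.055, 0]
    - [60, 0, 0, 0.07, 0]
    - [60, 0, 0, 0.074, 0]
    - [60, 0, 0, 0.074, 0]

```text
time_s: 13.75
tool_pos: [0.4948, -0.1528, 0.0599]
tool_rot: [180.0, 0.1, 155.0]
force: [0.4, -1.0, 0.2]
grip_width: 0.0521
```

Emit:
servo_tool:
  targets:
    - [30, 0, 0, 0, 0]
    - [15, 0, 0, 0, 0]
    - [8, 0, 0, 0, 0]
    - [8, 0, 0, 0, 0]
    - [8, 0, 0, 0, 0]
  grip_force: 20

```text
time_s: 14.38
tool_pos: [0.4944, -0.1521, 0.0591]
tool_rot: [180.0, 0.0, 155.0]
force: [-1.1, -1.3, -0.5]
grip_width: 0.0116
```

```bash
python3 - <<'E'
from h import *
o=monitor.get_obs();print(o["tool_pos"],o["tool_rot"],o["grip_width"],o["qpos"],o["wrist_torque"],o["force"],o["effort"])
E
```

```text
[ 0.49435779 -0.15211776  0.05909958] [1.79950317e+02 9.29014381e-03 1.55031168e+02] 0.011560839533436298 [ 16.45799103  10.82714448  -2.46533944 112.40312566   0.49731001
  56.76195977  78.79521035] [-0.6145901   0.14742112 -0.10201998] [-1.12435392 -1.27354045 -0.47175115] [  3.19713861 -37.474401     2.93494038 -26.31974459   1.04323938
   0.31106886   0.05057494]
```

Gripped (11.6 mm). Turning clockwise 0.5 rad first, still short of any notch.

Emit:
servo_tool:
  targets:
    - [8, 0, 0, 0, 0.1]
    - [8, 0, 0, 0, 0.2]
    - [8, 0, 0, 0, 0.3]
    - [8, 0, 0, 0, 0.4]
    - [8, 0, 0, 0, 0.5]

```text
time_s: 15.0
tool_pos: [0.4942, -0.1524, 0.0591]
tool_rot: [180.0, -0.0, 126.2]
force: [0.1, -0.1, 0.9]
grip_width: 0.0117
```

```bash
cat > s.py <<'E'
from h import *
import sys
o=monitor.get_obs();print(o["time_s"],o["tool_pos"].round(4),o["tool_rot"].round(2),o["grip_width"].round(4),"j7",o["qpos"][6].round(2),"wt",o["wrist_torque"].round(3),o["force"].round(2),"eff",o["effort"].round(3))
if len(sys.argv)>1:
  for n,(r0,r1,c0,c1) in {"side":(190,290,290,410),"scene":(220,310,270,390)}.items():
    c=imaging.read_camera(n);np.savez(n+"_l.npz",**c)
    a=c["frame"][r0:r1,c0:c1];cv2.imwrite(f"pics/{n}{sys.argv[1]}c.png",cv2.resize(a,None,fx=6,fy=6,interpolation=cv2.INTER_CUBIC))
E
python3 s.py 10
```

```text
Traceback (most recent call last):
  File "s.py", line 3, in <module>
    o=monitor.get_obs();print(o["time_s"],o["tool_pos"].round(4),o["tool_rot"].round(2),o["grip_width"].round(4),"j7",o["qpos"][6].round(2),"wt",o["wrist_torque"].round(3),o["force"].round(2),"eff",o["effort"].round(3))
                                                                                        ^^^^^^^^^^^^^^^^^^^^^
AttributeError: 'float' object has no attribute 'round'
```

```bash
sed -i 's/o\["grip_width"\].round(4)/round(o["grip_width"],4)/' s.py; python3 s.py 10
```

```text
15.0 [ 0.4942 -0.1524  0.0591] [180.    -0.   126.25] 0.0117 j7 50.5 wt [ 0.166 -0.101  0.107] [ 0.11 -0.11  0.86] eff [ 7.8400e-01 -3.6976e+01  4.3800e-01 -2.6555e+01  4.3000e-02  3.1000e-02
  6.3800e-01]
```

View pics/scene10c.png

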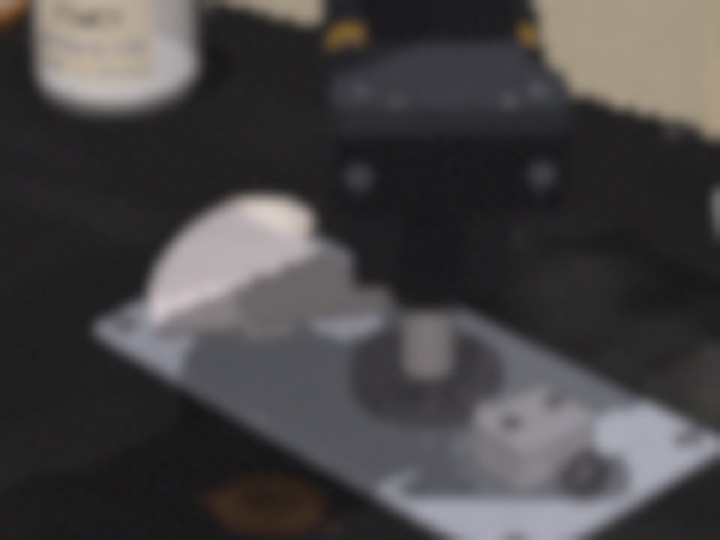

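View pics/side10c.png

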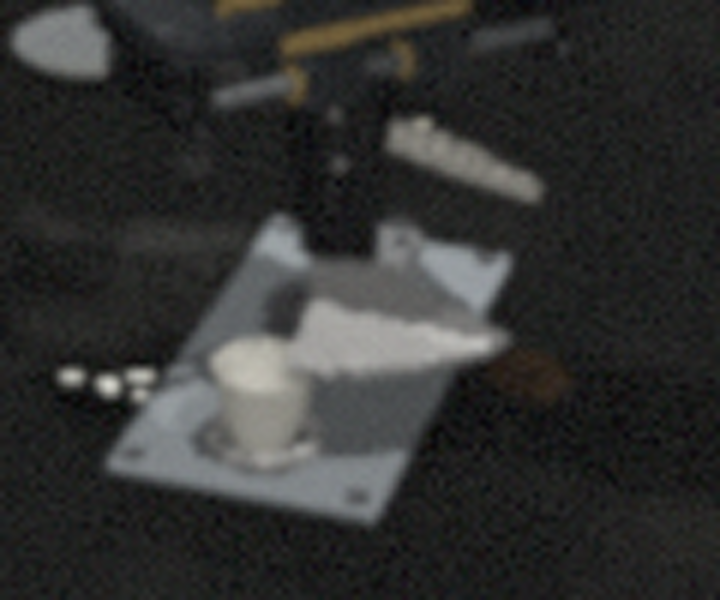

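The keeper swings over the rim with clearance. From here, smaller steps with torque readings.

Emit:
servo_tool:
  targets:
    - [8, 0, 0, 0, 0.05]
    - [8, 0, 0, 0, 0.1]
    - [8, 0, 0, 0, 0.15]
    - [8, 0, 0, 0, 0.15]

```text
time_s: 15.6
tool_pos: [0.4941, -0.1524, 0.0591]
tool_rot: [180.0, -0.0, 117.9]
force: [-0.0, 1.2, 1.0]
grip_width: 0.0116
```

```bash
python3 s.py
```

```text
15.6 [ 0.4941 -0.1524  0.0591] [ 1.7999e+02 -1.0000e-02  1.1791e+02] 0.0116 j7 42.34 wt [ 0.216  0.028 -0.025] [-0.05  1.2   1.01] eff [  0.351 -36.791   0.723 -26.566   0.253  -0.074  -0.106]
```

Emit:
servo_tool:
  targets:
    - [8, 0, 0, 0, 0.025]
    - [8, 0, 0, 0, 0.05]
    - [8, 0, 0, 0, 0.05]

```text
time_s: 15.98
tool_pos: [0.4941, -0.1524, 0.0591]
tool_rot: [180.0, -0.0, 114.9]
force: [0.3, 1.4, 0.9]
grip_width: 0.0119
```

```bash
python3 s.py
```

```text
15.975 [ 0.4941 -0.1524  0.0591] [ 1.7999e+02 -1.0000e-02  1.1493e+02] 0.0119 j7 39.42 wt [0.322 0.032 0.076] [0.27 1.36 0.9 ] eff [  0.751 -36.574   1.125 -26.578   0.368  -0.209  -0.128]
```

Emit:
servo_tool:
  targets:
    - [8, 0, 0, 0, 0.025]
    - [8, 0, 0, 0, 0.05]
    - [8, 0, 0, 0, 0.05]

```text
time_s: 16.35
tool_pos: [0.4941, -0.1524, 0.0591]
tool_rot: [180.0, -0.0, 112.0]
force: [-0.5, 2.5, 2.1]
grip_width: 0.0122
```

```bash
python3 s.py 11
```

```text
16.35 [ 0.4941 -0.1524  0.0591] [ 1.8000e+02 -1.0000e-02  1.1204e+02] 0.0122 j7 36.58 wt [0.513 0.138 0.072] [-0.45  2.48  2.09] eff [  0.969 -36.344   1.392 -26.616   0.519  -0.369  -0.116]
```

View pics/scene11c.png

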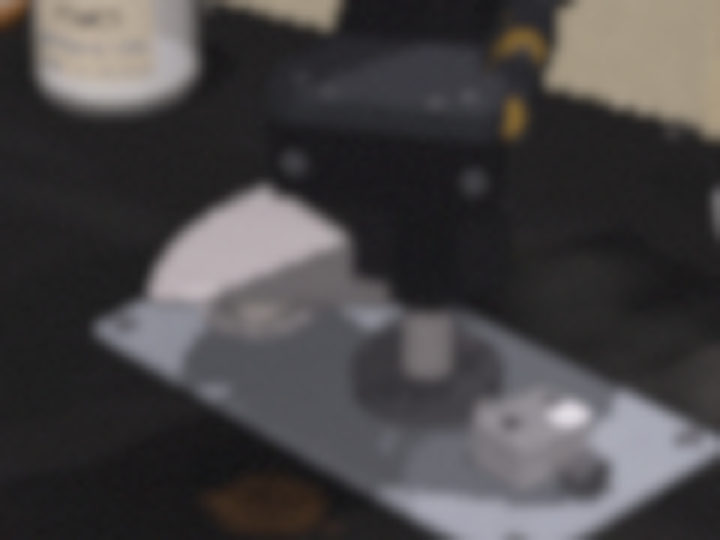

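```bash
python3 - <<'E'
import cv2,numpy as np
a=cv2.imread("pics/scene10c.png")[360:540,420:660];b=cv2.imread("pics/scene11c.png")[360:540,420:660]
s=np.hstack([a,b]);cv2.imwrite("pics/cmp.png",cv2.resize(s,None,fx=1.6,fy=1.6))
a=cv2.imread("pics/side10c.png")[190:340,240:540];b=cv2.imread("pics/side11c.png")[190:340,240:540]
s=np.hstack([a,b]);cv2.imwrite("pics/cmp2.png",cv2.resize(s,None,fx=1.3,fy=1.3))
E
```

```text
(no output)
```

View pics/cmp.png

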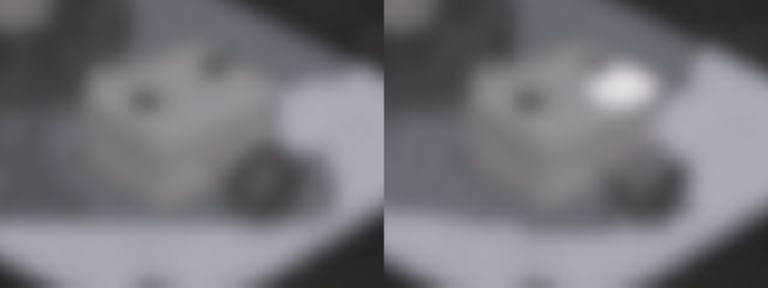

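View pics/cmp2.png

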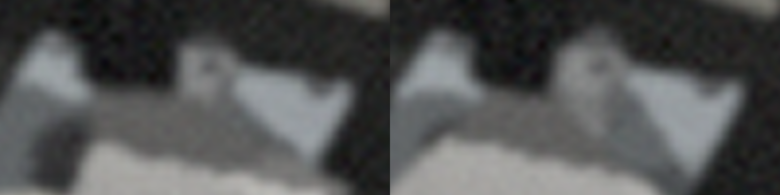

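Emit:
servo_tool:
  targets:
    - [8, 0, 0, 0, 0.02]
    - [8, 0, 0, 0, 0.04]
    - [8, 0, 0, 0, 0.04]

```text
time_s: 16.82
tool_pos: [0.4941, -0.1525, 0.0591]
tool_rot: [-180.0, -0.0, 109.7]
force: [-1.1, 2.6, 2.8]
grip_width: 0.0119
```

```bash
python3 s.py
```

```text
16.825 [ 0.4941 -0.1525  0.0591] [-1.8000e+02 -1.0000e-02  1.0975e+02] 0.0119 j7 34.33 wt [0.587 0.234 0.079] [-1.09  2.65  2.81] eff [  1.274 -36.081   1.73  -26.67    0.659  -0.565  -0.138]
```

Emit:
servo_tool:
  targets:
    - [8, 0, 0, 0, 0.02]
    - [8, 0, 0, 0, 0.04]
    - [8, 0, 0, 0, 0.04]

```text
time_s: 17.2
tool_pos: [0.4941, -0.1525, 0.0591]
tool_rot: [-180.0, -0.0, 107.4]
force: [-2.1, 2.8, 2.8]
grip_width: 0.0119
```

```bash
python3 s.py 12
```

```text
17.2 [ 0.4941 -0.1525  0.0591] [-1.8000e+02 -1.0000e-02  1.0745e+02] 0.0119 j7 32.08 wt [0.777 0.336 0.089] [-2.07  2.79  2.84] eff [  1.422 -35.856   1.915 -26.741   0.796  -0.747  -0.096]
```

View pics/scene12c.png

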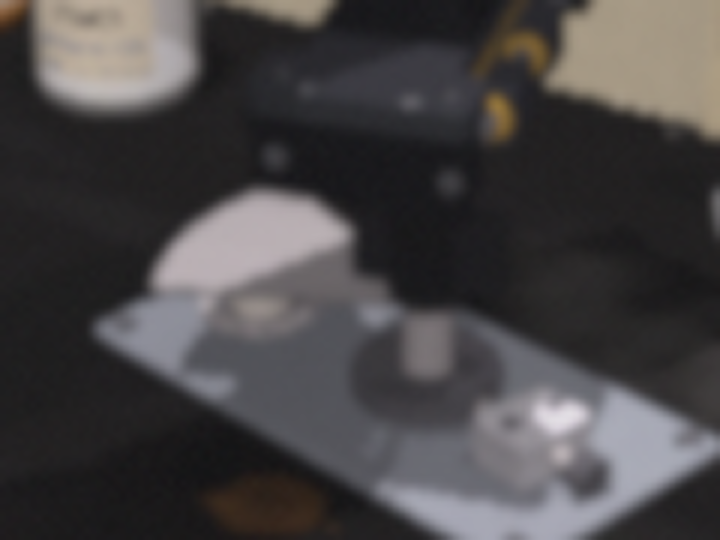

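Knob at about 1.08 rad. The pin shaft still shows between block and head (565,455), so it has not dropped yet.

Emit:
servo_tool:
  targets:
    - [8, 0, 0, 0, 0.02]
    - [8, 0, 0, 0, 0.04]
    - [8, 0, 0, 0, 0.04]

```text
time_s: 17.68
tool_pos: [0.494, -0.1525, 0.0591]
tool_rot: [-180.0, -0.0, 105.2]
force: [-2.5, 3.8, 3.7]
grip_width: 0.012
```

```bash
python3 s.py
```

```text
17.675 [ 0.494  -0.1525  0.0591] [-1.8000e+02 -1.0000e-02  1.0516e+02] 0.012 j7 29.83 wt [0.874 0.427 0.009] [-2.48  3.78  3.73] eff [  1.614 -35.592   2.142 -26.844   0.922  -0.978  -0.09 ]
```

Emit:
servo_tool:
  targets:
    - [8, 0, 0, 0, 0.02]
    - [8, 0, 0, 0, 0.04]
    - [8, 0, 0, 0, 0.04]

```text
time_s: 18.05
tool_pos: [0.494, -0.1525, 0.0591]
tool_rot: [-180.0, -0.0, 102.9]
force: [-2.8, 4.4, 5.8]
grip_width: 0.012
```

```bash
python3 s.py 13
```

```text
18.05 [ 0.494  -0.1525  0.0591] [-1.7999e+02 -2.0000e-02  1.0285e+02] 0.012 j7 27.57 wt [ 1.008  0.529 -0.092] [-2.85  4.45  5.78] eff [  1.621 -35.471   2.186 -27.023   1.089  -1.167   0.045]
```

View pics/scene13c.png

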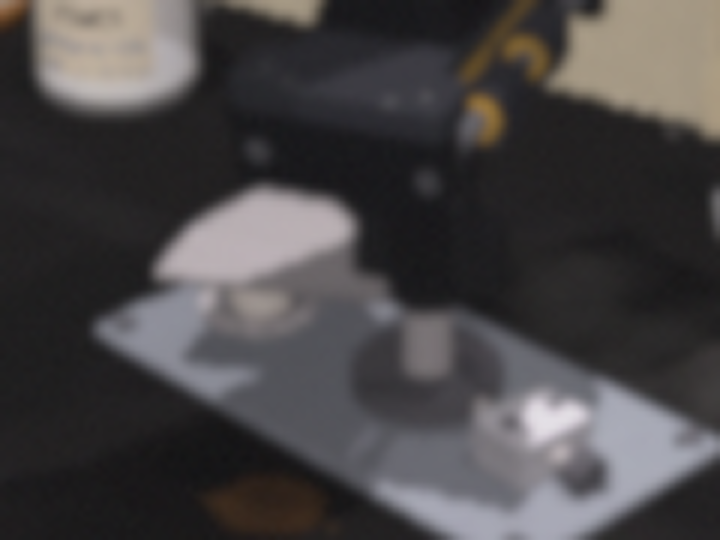

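Emit:
servo_tool:
  targets:
    - [8, 0, 0, 0, 0.02]
    - [8, 0, 0, 0, 0.04]
    - [8, 0, 0, 0, 0.04]

```text
time_s: 18.52
tool_pos: [0.494, -0.1525, 0.0591]
tool_rot: [-180.0, -0.0, 100.6]
force: [-2.5, 4.0, 4.0]
grip_width: 0.0118
```

```bash
python3 s.py 14
```

```text
18.525 [ 0.494  -0.1525  0.0591] [-1.7999e+02 -1.0000e-02  1.0058e+02] 0.0118 j7 25.33 wt [ 0.939  0.53  -0.037] [-2.47  4.04  3.99] eff [ 1.6790e+00 -3.5400e+01  2.2620e+00 -2.7065e+01  1.0310e+00 -1.2260e+00
  8.0000e-03]
```

Emit:
servo_tool:
  targets:
    - [8, 0, 0, 0, 0.02]
    - [8, 0, 0, 0, 0.03]
    - [8, 0, 0, 0, 0.03]

```text
time_s: 19.0
tool_pos: [0.494, -0.1525, 0.0591]
tool_rot: [-180.0, -0.0, 98.9]
force: [-3.0, 3.6, 3.7]
grip_width: 0.0119
```

```bash
python3 s.py 15; python3 -c "
import cv2,numpy as np
s=np.hstack([cv2.imread(f'pics/scene{i}c.png')[370:520,450:650] for i in (10,13,14,15)]);cv2.imwrite('pics/cmp15.png',s)"
```

```text
19.0 [ 0.494  -0.1525  0.0591] [-1.7999e+02 -1.0000e-02  9.8870e+01] 0.0119 j7 23.66 wt [0.989 0.618 0.011] [-2.98  3.56  3.72] eff [ 1.7700e+00 -3.5091e+01  2.3600e+00 -2.6921e+01  1.0210e+00 -1.3000e+00
 -3.2000e-02]
```

View pics/cmp15.png

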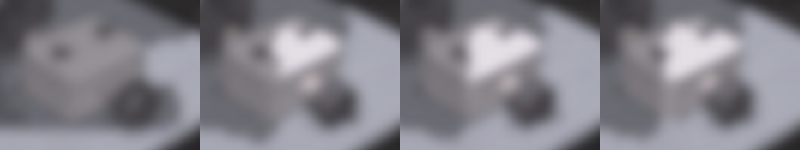

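Emit:
servo_tool:
  targets:
    - [8, 0, 0, 0, 0.02]
    - [8, 0, 0, 0, 0.04]
    - [8, 0, 0, 0, 0.04]

```text
time_s: 19.48
tool_pos: [0.494, -0.1525, 0.0591]
tool_rot: [-180.0, -0.0, 96.6]
force: [-3.4, 4.5, 5.7]
grip_width: 0.0118
```

```bash
python3 s.py 16
```

```text
19.475 [ 0.494  -0.1525  0.0591] [-1.7998e+02 -1.0000e-02  9.6570e+01] 0.0118 j7 21.4 wt [ 1.031  0.594 -0.033] [-3.42  4.51  5.7 ] eff [ 1.6480e+00 -3.5333e+01  2.2680e+00 -2.6976e+01  1.0410e+00 -1.2370e+00
 -1.0000e-03]
```

Emit:
servo_tool:
  targets:
    - [8, 0, 0, 0, 0.02]
    - [8, 0, 0, 0, 0.03]
    - [8, 0, 0, 0, 0.03]

```text
time_s: 19.95
tool_pos: [0.4939, -0.1525, 0.0591]
tool_rot: [-180.0, -0.0, 94.9]
force: [-2.5, 4.5, 4.5]
grip_width: 0.0114
```

```bash
python3 s.py 17; python3 -c "
import cv2,numpy as np
s=np.hstack([cv2.imread(f'pics/scene{i}c.png')[370:520,450:650] for i in (13,15,16,17)]);cv2.imwrite('pics/cmp17.png',s)"
```

```text
19.95 [ 0.4939 -0.1525  0.0591] [-1.7998e+02 -1.0000e-02  9.4850e+01] 0.0114 j7 19.71 wt [ 0.989  0.573 -0.02 ] [-2.45  4.49  4.55] eff [  1.653 -35.2     2.285 -27.028   1.049  -1.269   0.039]
```

View pics/cmp17.png

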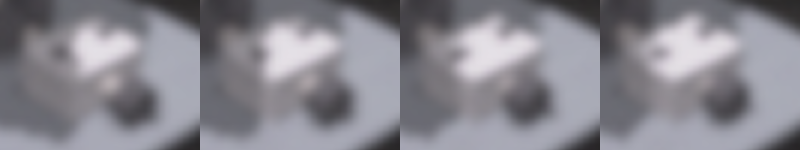

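```bash
cat > hd.py <<'E'
import cv2,numpy as np,sys
for i in sys.argv[1:]:
    a=cv2.cvtColor(cv2.imread(f'pics/scene{i}c.png')[430:510,540:640],cv2.COLOR_BGR2GRAY).astype(float)
    wt=np.clip(105-a,0,60);v,u=np.mgrid[0:80,0:100]
    print(i,(u*wt).sum()/wt.sum()+540,(v*wt).sum()/wt.sum()+430,(wt>0).sum())
E
python3 hd.py 12 13 14 15 16 17
```

```text
12 589.6527012638304 481.2497106615434 1225
13 587.0418789436784 479.3706473475111 1211
14 585.2247908815149 477.8880871403622 1231
15 583.7229125482444 477.6331074084534 1194
16 581.4814281734608 476.1927755594763 1199
17 580.4973970885953 475.5022172949002 1163
```

```bash
python3 - <<'E'
from h import *
c=dict(np.load("wrist8.npz"));hd=w(c,(341,267),.022);bl=w(c,(336,240),.03);kn=np.array([.494,-.1526,.022]);print(hd,bl)
s=dict(np.load("scene_l.npz"));T=np.linalg.inv(s["world_from_camera"])
def pr(p):
    q=s["K"]@(T@np.append(p,1))[:3];return q[:2]/q[2]
u=kn-hd;u[2]=0;u/=np.linalg.norm(u)
print(u,pr(hd),6*(pr(hd+.006*u)-pr(hd)))
E
```

```text
[ 0.47396377 -0.23053384  0.022     ] [ 0.48128277 -0.2038381   0.03      ]
[0.24899551 0.96850464 0.        ] [368.7012545  295.12540901] [-12.48893015  -7.35382586]
```

The head has moved (−9, −6) crop px out of the (−12.5, −7.4) expected for 6 mm. That puts the pin at about 4.5 mm, with roughly 0.06 rad left. Fine steps now.

Emit:
servo_tool:
  targets:
    - [8, 0, 0, 0, 0.01]
    - [8, 0, 0, 0, 0.02]
    - [8, 0, 0, 0, 0.02]

```text
time_s: 20.42
tool_pos: [0.4939, -0.1525, 0.0591]
tool_rot: [-180.0, -0.0, 93.7]
force: [-4.0, 4.3, 4.9]
grip_width: 0.0119
```

```bash
python3 s.py 18; python3 hd.py 18
```

```text
20.425 [ 0.4939 -0.1525  0.0591] [-1.7998e+02 -1.0000e-02  9.3720e+01] 0.0119 j7 18.59 wt [ 0.994  0.595 -0.029] [-3.98  4.31  4.89] eff [  1.682 -35.428   2.319 -27.086   0.98   -1.249  -0.045]
18 579.841240788016 474.0512981070276 1180
```

Emit:
servo_tool:
  targets:
    - [8, 0, 0, 0, 0.01]
    - [8, 0, 0, 0, 0.02]
    - [8, 0, 0, 0, 0.02]

```text
time_s: 20.9
tool_pos: [0.4939, -0.1526, 0.0591]
tool_rot: [-180.0, -0.0, 92.6]
force: [-3.7, 4.6, 5.2]
grip_width: 0.0121
```

```bash
python3 s.py 19; python3 hd.py 19
```

```text
20.9 [ 0.4939 -0.1526  0.0591] [-179.98   -0.     92.58] 0.0121 j7 17.47 wt [0.949 0.65  0.025] [-3.68  4.62  5.24] eff [  1.736 -35.255   2.378 -27.04    0.951  -1.289  -0.084]
19 579.3712606837607 473.9929098679099 1165
```

Emit:
servo_tool:
  targets:
    - [8, 0, 0, 0, 0.01]
    - [8, 0, 0, 0, 0.015]
    - [8, 0, 0, 0, 0.015]

```text
time_s: 21.38
tool_pos: [0.4939, -0.1526, 0.0591]
tool_rot: [-180.0, -0.0, 91.7]
force: [-3.4, 4.5, 4.3]
grip_width: 0.0122
```

```bash
python3 s.py 20; python3 hd.py 20
```

```text
21.375 [ 0.4939 -0.1526  0.0591] [-179.98   -0.     91.73] 0.0122 j7 16.64 wt [0.954 0.639 0.086] [-3.44  4.51  4.33] eff [  1.765 -35.212   2.409 -27.027   0.921  -1.303  -0.115]
20 579.4039615553496 473.99526760013663 1164
```

Emit:
servo_tool:
  targets:
    - [8, 0, 0, 0, 0.005]
    - [8, 0, 0, 0, 0.01]
    - [8, 0, 0, 0, 0.01]

```text
time_s: 21.85
tool_pos: [0.4939, -0.1525, 0.0591]
tool_rot: [-180.0, -0.0, 91.2]
force: [-2.7, 4.3, 4.5]
grip_width: 0.0119
```

```bash
python3 s.py 21; python3 hd.py 10 11 12 21
```

```text
21.85 [ 0.4939 -0.1525  0.0591] [-179.98   -0.     91.16] 0.0119 j7 16.07 wt [0.9   0.613 0.038] [-2.73  4.29  4.5 ] eff [  1.766 -35.203   2.415 -27.03    0.918  -1.308  -0.117]
10 586.740833969505 476.4268677656962 2398
11 583.9646063357754 482.44185326591685 1702
12 589.6527012638304 481.2497106615434 1225
21 579.4886214760542 473.96093939540975 1167
```

View pics/scene21c.png

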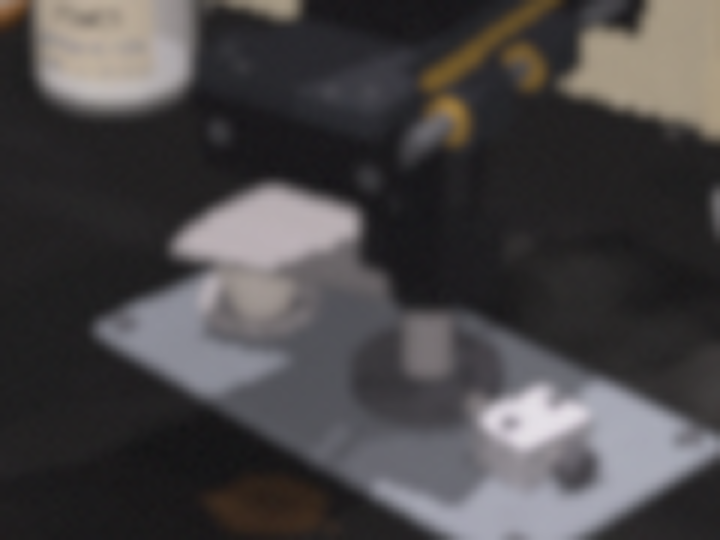

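Emit:
servo_tool:
  targets:
    - [8, 0, 0, 0, 0.006]
    - [8, 0, 0, 0, 0.012]
    - [8, 0, 0, 0, 0.012]

```text
time_s: 22.32
tool_pos: [0.4939, -0.1526, 0.0591]
tool_rot: [-180.0, -0.0, 90.5]
force: [-2.9, 4.6, 4.6]
grip_width: 0.0119
```

```bash
python3 s.py 22; python3 hd.py 22
```

```text
22.325 [ 0.4939 -0.1526  0.0591] [-179.98   -0.     90.47] 0.0119 j7 15.4 wt [0.938 0.609 0.099] [-2.85  4.59  4.62] eff [  1.761 -35.195   2.416 -27.035   0.919  -1.315  -0.117]
22 579.4940256460073 474.0009228676899 1169
```

The head has been motionless for the last ~0.06 rad and the torque is back at plain turning friction with no ramp assist, so the pin is on the notch floor. Letting go and checking from above.

Emit:
servo_tool:
  targets:
    - [20, 0, 0, 0, 0]
    - [40, 0, 0, 0, 0]
    - [50, 0, 0, 0, 0]
    - [50, 0, 0, 0, 0]
    - [50, 0, 0, 0, 0]

```text
time_s: 23.05
tool_pos: [0.4942, -0.1528, 0.059]
tool_rot: [180.0, 0.0, 90.5]
force: [-0.8, 0.3, 0.1]
grip_width: 0.0424
```

Emit:
servo_tool:
  targets:
    - [50, 0, 0, -0.02, 0]
    - [50, 0, 0, -0.06, 0]
    - [50, 0, 0, -0.11, 0]
    - [50, 0, 0, -0.16, 0]
    - [50, -0.03, 0, -0.16, 0]

```text
time_s: 23.68
tool_pos: [0.4977, -0.1813, 0.2242]
tool_rot: [179.5, 0.1, 90.7]
force: [-0.2, 0.3, -0.5]
grip_width: 0.0439
```

Emit:
servo_tool:
  targets:
    - [50, -0.04, 0, 0, 0]
    - [50, -0.04, 0, 0, 0]
    - [50, -0.04, 0, 0, 0]

```text
time_s: 24.05
tool_pos: [0.4947, -0.2219, 0.2188]
tool_rot: [-180.0, -0.0, 90.5]
force: [0.1, 0.3, -0.3]
grip_width: 0.0433
```

```bash
python3 s.py 23; python3 - <<'E'
from h import *
c=imaging.read_camera("wrist");cv2.imwrite("pics/wrist23.png",c["frame"]);np.savez("wrist23.npz",**c)
d=c["depth"];v,u=np.mgrid[0:480,0:640]
K=c["K"];pc=np.stack([(u-K[0,2])/K[0,0]*d,(v-K[1,2])/K[1,1]*d,d,np.ones_like(d)],-1)@c["world_from_camera"].T
m=(pc[...,2]>.08)&(pc[...,2]<.095)&(np.hypot(pc[...,0]-.494,pc[...,1]+.1525)<.04)
q=pc[m][:,:2].astype(np.float32)
e=np.linalg.eigh(np.cov(q.T))[1][:,1];a=np.degrees(np.arctan2(e[1],e[0]));print("bar",a,"knob",np.radians((-10.9-a)%180),q.mean(0))
cv2.imwrite("pics/wrist23c.png",cv2.resize(c["frame"][60:320,200:440],None,fx=2.3,fy=2.3,interpolation=cv2.INTER_CUBIC))
E
```

```text
24.05 [ 0.4947 -0.2219  0.2188] [-1.7999e+02 -5.0000e-02  9.0470e+01] 0.0433 j7 22.49 wt [ 0.043 -0.003  0.01 ] [ 0.14  0.29 -0.33] eff [ 9.3300e-01 -3.5705e+01  1.3640e+00 -3.1053e+01  9.8000e-02  4.6000e-02
  6.0000e-03]
bar 90.93082833238067 knob 1.3643094191566236 [ 0.49384755 -0.15222405]
```

View pics/wrist23c.png

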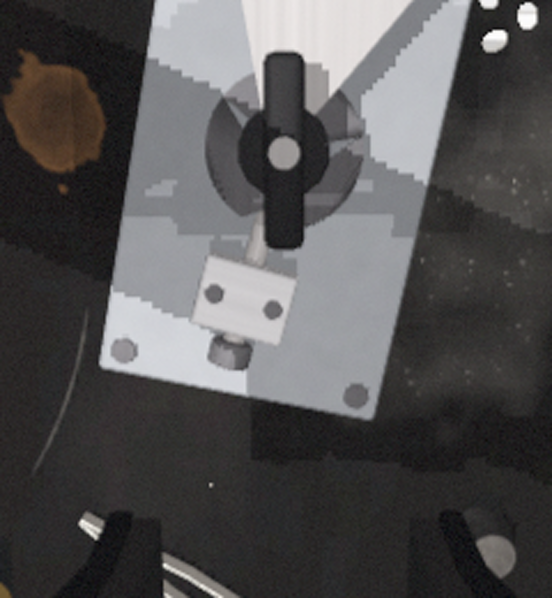

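View pics/side23c.png

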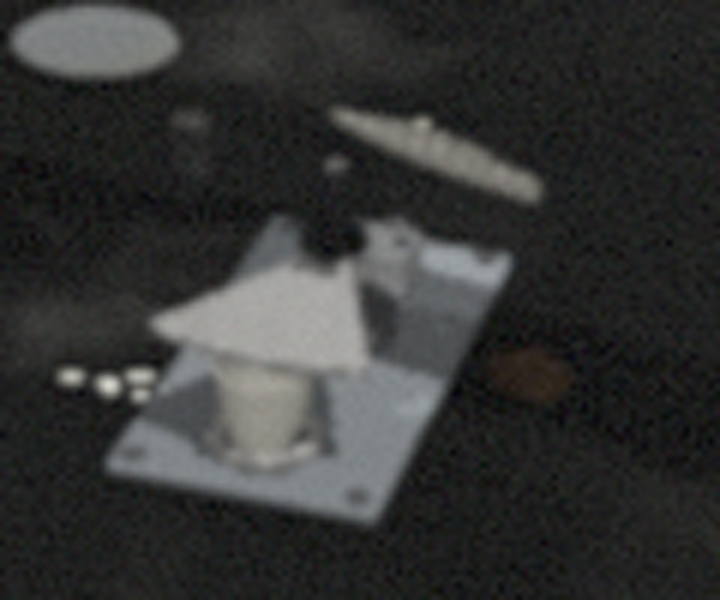

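Knob reads 1.364 rad. As an independent check of the pin's drop, I'll compare the head position before and after in the wrist depth.

```bash
python3 - <<'E'
from h import *
ax=np.array([-.249,-.9685]);kn=np.array([.494,-.1526])
for f in ["wrist1","wrist2","wrist8","wrist23"]:
    c=dict(np.load(f+".npz"));d=c["depth"];v,u=np.mgrid[0:480,0:640]
    K=c["K"];pc=np.stack([(u-K[0,2])/K[0,0]*d,(v-K[1,2])/K[1,1]*d,d,np.ones_like(d)],-1)@c["world_from_camera"].T
    r=(pc[...,:2]-kn)@ax; t=(pc[...,:2]-kn)@np.array([-ax[1],ax[0]])
    m=(pc[...,2]>.012)&(pc[...,2]<.05)&(abs(t)<.006)&(r>.03)&(r<.12)&(v<288)
    h=np.histogram(r[m],bins=np.arange(.03,.105,.002))[0]
    print(f,"max r",np.sort(r[m])[-5:].round(4), "z at outer",pc[...,2][m&(r>r[m].max()-.008)].max().round(3)); print(h)
    px=np.argwhere(m&(r>r[m].max()-.002)).mean(0);print(px)
E
```

```text
wrist1 max r [0.0872 0.0872 0.0874 0.0877 0.0878] z at outer 0.023
[20 19 20 20 19 22 33 32 30 31 31 31 30 32 29 29 30 29 31 10 20 20 18 23
 34 29 28 30 21  0  0  0  0  0  0  0  0]
[191.91666667 295.54166667]
wrist2 max r [0.0785 0.0785 0.0785 0.0786 0.0788] z at outer 0.021
[16 17 14 18 16 18 58 25 25 25 24 24 24 27 23 23 23 27 22  0 11 15 14 22
 14  0  0  0  0  0  0  0  0  0  0  0  0]
[286.03225806 296.32258065]
wrist8 max r [0.0873 0.0874 0.0874 0.0875 0.0881] z at outer 0.023
[22 21 20 18 21 19 62 33 28 32 32 31 30 30 32 30 29 28 29  1 13 22 16 33
 42 27 29 28 19  1  0  0  0  0  0  0  0]
[273.         342.82352941]
wrist23 max r [0.0817 0.0818 0.0819 0.082  0.0823] z at outer 0.024
[15 15 22 23 24 21 52 38 30 35 37 35 35 34 33 36 32 33 31  9 21 51 30 34
 30 31  2  0  0  0  0  0  0  0  0  0  0]
[218.62962963 298.25925926]
```

The drop by wrist depth is 5.3–5.6 mm, close to the 5.5 mm threshold, and I have not felt the wall. I'll regrip with a light 12 N, where the pads slip at about 0.23 N m (well under the limit), and nudge until the wall is felt.

Emit:
servo_tool:
  targets:
    - [50, 0.05, 0, 0, 0]
    - [50, 0.07, 0, 0, 0]
    - [50, 0.07, 0, 0.06, 0]
    - [50, 0.07, 0, 0.11, 0]
    - [50, 0.07, 0, 0.14, 0]

```text
time_s: 24.82
tool_pos: [0.4927, -0.1511, 0.0765]
tool_rot: [-179.8, -0.1, 90.6]
force: [-0.3, 0.7, 0.1]
grip_width: 0.043
```

Emit:
servo_tool:
  targets:
    - [50, 0, 0, 0, 0]
    - [50, 0, 0, 0.015, 0]
    - [50, 0, 0, 0.02, 0]
    - [50, 0, 0, 0.02, 0]

```text
time_s: 25.32
tool_pos: [0.4943, -0.1527, 0.0594]
tool_rot: [180.0, 0.0, 90.5]
force: [0.3, 0.8, -0.0]
grip_width: 0.0432
```

Emit:
servo_tool:
  targets:
    - [30, 0, 0, 0, 0]
    - [15, 0, 0, 0, 0]
    - [8, 0, 0, 0, 0]
    - [8, 0, 0, 0, 0]
    - [8, 0, 0, 0, 0]
  grip_force: 12

```text
time_s: 25.95
tool_pos: [0.4939, -0.1527, 0.0592]
tool_rot: [-180.0, 0.0, 90.5]
force: [-0.6, -0.4, 2.7]
grip_width: 0.0119
```

```bash
python3 s.py 24; python3 hd.py 22 23 24
```

```text
25.95 [ 0.4939 -0.1527  0.0592] [-179.98    0.     90.47] 0.0119 j7 15.44 wt [0.022 0.299 0.052] [-0.64 -0.37  2.67] eff [ -0.088 -36.283   0.476 -26.692  -0.152  -0.388  -0.066]
22 579.4940256460073 474.0009228676899 1169
23 591.7738107963655 466.1597600807649 5094
24 579.4146212084679 474.0285962289627 1174
```

Emit:
servo_tool:
  targets:
    - [8, 0, 0, 0, 0.01]
    - [8, 0, 0, 0, 0.02]
    - [8, 0, 0, 0, 0.02]

```text
time_s: 26.42
tool_pos: [0.4939, -0.1527, 0.0592]
tool_rot: [-180.0, 0.0, 89.3]
force: [-2.9, 0.6, 4.1]
grip_width: 0.012
```

```bash
python3 s.py 25; python3 hd.py 25
```

```text
26.425 [ 0.4939 -0.1527  0.0592] [-179.98    0.     89.3 ] 0.012 j7 14.3 wt [0.024 0.603 0.081] [-2.86  0.63  4.1 ] eff [ -0.232 -35.468   0.351 -26.738  -0.275  -0.934  -0.151]
25 579.4499446236819 473.9458756681273 1165
```

Emit:
servo_tool:
  targets:
    - [8, 0, 0, 0, 0.01]
    - [8, 0, 0, 0, 0.02]
    - [8, 0, 0, 0, 0.02]

```text
time_s: 26.9
tool_pos: [0.4939, -0.1527, 0.0591]
tool_rot: [-180.0, 0.0, 88.2]
force: [-4.1, -0.4, 5.7]
grip_width: 0.0119
```

```bash
python3 s.py 26; python3 hd.py 26
```

```text
26.9 [ 0.4939 -0.1527  0.0591] [-1.7998e+02  1.0000e-02  8.8160e+01] 0.0119 j7 13.17 wt [0.062 0.846 0.192] [-4.07 -0.44  5.72] eff [ -0.264 -34.989   0.328 -26.772  -0.393  -1.257  -0.242]
26 579.372724199546 473.97855797556383 1172
```

Torque has risen clearly (j7 −0.12 → −0.24, wrist 0.19 N m) with the pin still motionless, so this is the wall. Stopping and letting go.

Emit:
servo_tool:
  targets:
    - [20, 0, 0, 0, 0]
    - [40, 0, 0, 0, 0]
    - [50, 0, 0, 0, 0]
    - [50, 0, 0, 0, 0]
    - [50, 0, 0, 0, 0]

```text
time_s: 27.62
tool_pos: [0.4942, -0.1526, 0.059]
tool_rot: [180.0, 0.0, 88.2]
force: [0.2, 0.1, 0.4]
grip_width: 0.0419
```

Emit:
servo_tool:
  targets:
    - [50, 0, 0, -0.02, 0]
    - [50, 0, 0, -0.06, 0]
    - [50, 0, 0, -0.11, 0]
    - [50, 0, 0, -0.16, 0]
    - [50, -0.03, 0, -0.19, 0]

```text
time_s: 28.25
tool_pos: [0.4947, -0.1807, 0.2522]
tool_rot: [179.8, -0.0, 88.5]
force: [0.8, -0.3, -1.0]
grip_width: 0.0438
```

Emit:
servo_tool:
  targets:
    - [50, -0.05, 0, 0, 0]
    - [50, -0.06, 0, 0, 0]
    - [50, -0.06, 0, 0, 0]

```text
time_s: 28.62
tool_pos: [0.4909, -0.2428, 0.2486]
tool_rot: [-180.0, -0.0, 88.1]
force: [-0.3, 0.4, -0.3]
grip_width: 0.0438
```

```bash
python3 s.py 27; python3 - <<'E'
from h import *
c=imaging.read_camera("wrist");cv2.imwrite("pics/wrist27.png",c["frame"]);np.savez("wrist27.npz",**c)
ax=np.array([-.249,-.9685]);kn=np.array([.494,-.1526])
for f in ["wrist1","wrist8","wrist23","wrist27"]:
    c=dict(np.load(f+".npz"));d=c["depth"];v,u=np.mgrid[0:480,0:640]
    K=c["K"];pc=np.stack([(u-K[0,2])/K[0,0]*d,(v-K[1,2])/K[1,1]*d,d,np.ones_like(d)],-1)@c["world_from_camera"].T
    r=(pc[...,:2]-kn)@ax; t=(pc[...,:2]-kn)@np.array([-ax[1],ax[0]]);z=pc[...,2]
    R=[]
    for t0 in np.arange(-.005,.005,.001):
        m=(abs(t-t0)<.0007)&(v<288)&(r>.06)&(r<.1)&(z>.013)&(z<.05)
        b=(abs(t-t0)<.0007)&(v<288)&(r>.03)&(r<.08)&(z>.028)&(z<.05)
        R.append((r[m].max(),r[b].max()))
    print(f,"head",np.median(np.array(R)[:,0]).round(4),"block",np.median(np.array(R)[:,1]).round(4))
m=(pc[...,2]>.08)&(pc[...,2]<.095)&(np.hypot(pc[...,0]-.494,pc[...,1]+.1525)<.04)
q=pc[m][:,:2].astype(np.float32)
e=np.linalg.eigh(np.cov(q.T))[1][:,1];a=np.degrees(np.arctan2(e[1],e[0]));print("bar",a,"knob",np.radians((-10.9-a)%180))
for n in ["scene","side"]:
    c=imaging.read_camera(n);cv2.imwrite(f"pics/{n}27.png",c["frame"])
E
```

```text
28.625 [ 0.4909 -0.2428  0.2486] [-1.7996e+02 -4.0000e-02  8.8080e+01] 0.0438 j7 22.37 wt [ 0.072  0.008 -0.041] [-0.35  0.38 -0.32] eff [ 1.1560e+00 -3.5874e+01  1.6710e+00 -3.1673e+01  1.6600e-01  1.1000e-02
  7.1000e-02]Traceback (most recent call last):
  File "<stdin>", line 12, in <module>
    return umr_maximum(a, axis, None, out, keepdims, initial, where)
ValueError: zero-size array to reduction operation maximum which has no identity
```

View pics/wrist27.png

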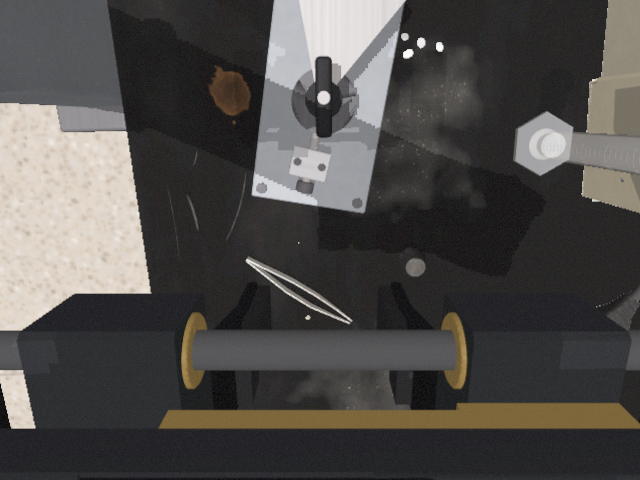

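```bash
python3 - <<'E'
from h import *
kn=np.array([.494,-.1526])
for f in ["wrist1","wrist8","wrist23","wrist27"]:
    c=dict(np.load(f+".npz"));d=c["depth"];v,u=np.mgrid[0:480,0:640]
    K=c["K"];pc=np.stack([(u-K[0,2])/K[0,0]*d,(v-K[1,2])/K[1,1]*d,d,np.ones_like(d)],-1)@c["world_from_camera"].T
    z=pc[...,2];near=(abs(pc[...,0]-.48)<.035)&(pc[...,1]<-.18)&(pc[...,1]>-.25)&(v<288)
    b=pc[near&(z>.026)&(z<.05)][:,:2].mean(0)     # block top centroid
    ax=(b-kn)/np.linalg.norm(b-kn)
    r=(pc[...,:2]-b)@ax
    h=near&(z>.012)&(z<.026)&(r>.013)
    t=(pc[...,:2]-b)@np.array([-ax[1],ax[0]])
    hh=h&(abs(t)<.006)&(z>.015)
    print(f,"blockdist",np.linalg.norm(b-kn).round(4),"ax",ax.round(3),"headmax",np.percentile(r[hh],98).round(4),"head z>.02 max",r[hh&(z>.02)].max().round(4))
m=(pc[...,2]>.08)&(pc[...,2]<.095)&(np.hypot(pc[...,0]-.494,pc[...,1]+.1525)<.04)
q=pc[m][:,:2].astype(np.float32)
e=np.linalg.eigh(np.cov(q.T))[1][:,1];a=np.degrees(np.arctan2(e[1],e[0]));print("bar",a,"knob",np.radians((-10.9-a)%180))
for n in ["scene","side"]:
    c=imaging.read_camera(n);cv2.imwrite(f"pics/{n}27.png",c["frame"])
E
```

```text
wrist1 blockdist 0.055 ax [-0.23  -0.973] headmax 0.0322 head z>.02 max 0.0328
wrist8 blockdist 0.0547 ax [-0.247 -0.969] headmax 0.0326 head z>.02 max 0.0327
wrist23 blockdist 0.0548 ax [-0.265 -0.964] headmax 0.0269 head z>.02 max 0.0275
wrist27 blockdist 0.0554 ax [-0.259 -0.966] headmax 0.0266 head z>.02 max 0.0267
bar 88.79480047906105 knob 1.4015901381113576
```

View pics/side27.png

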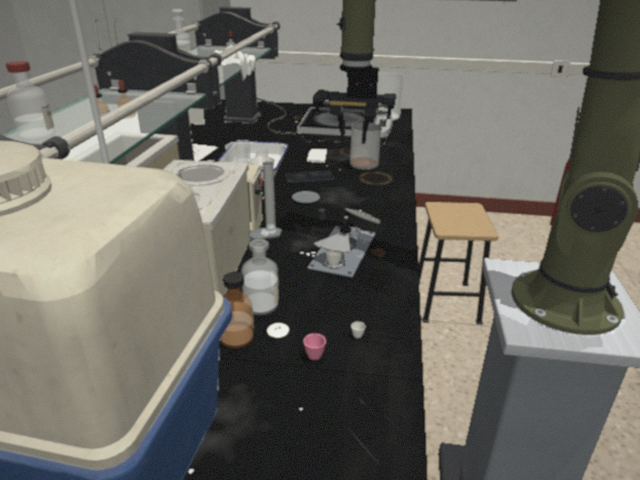

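```bash
python3 -c "
from h import *
print(ticket.sign_off())"
```

```text
the job is handed in; nothing more can be done
None
```

I stood the larger white crucible in the nest and let go. I then turned the knob clockwise to about 1.40 rad, let go of it and handed the job in at about 29 s of the 67 s allowed. No verdict was reported.

- **Crucible:** After release its rim was centred about 1 mm from the nest centre and it looked upright. The final side picture shows it still standing under the keeper plate.
- **Pin:** The head moved inward as the knob passed roughly 1.1 to 1.32 rad, then stayed still for the last 0.08 rad or so. I take that to mean it is on the notch floor.
- **Pin depth:** My measurements of the drop disagree. The camera readings range from 5.3 to 6.1 mm, around the 5.5 mm requirement, so the depth is not proven by the pictures alone.
- **Wall:** I did not clearly feel the notch wall. At the end the wrist torque rose to about 0.19 N m, but the bar still followed the fingers, so I stopped there rather than force it. That is well below the forcing limit.
- **Surroundings:** The lid, tweezers and watch glass look unmoved in the last side picture, and the stopper in the last wrist picture. I did not measure their positions. The gripper was open and clear of everything at hand-in.

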